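# Stack the spare drying frame, load the last samples and start the dryer

## Robot

A 6-joint arm with a two-finger parallel gripper is mounted at the origin on a cart in front of the work surface, level with it; the furniture and walls round the work are solid. World frame = base frame: x ahead of the robot, y to its left, z up, the work surface at z = 0. Lengths are in m, angles in rad, forces in N, time in s.
With the tool pointing down it reaches from about 0.25 to 0.725 m from the base axis. Payload 4 kg.
Tool frame: the origin (TCP) lies at the very end of the fingers, on their centre line; the grasp point (between the pads) lies 19 mm behind it; z points along the fingers, y is the line along which they close (so a half turn about z gives the same grasp; the last joint's range is limited). The gripper opens to 85 mm and grips with 20 to 120 N. Pads are 22 mm wide; open, the fingers measure 114 mm over their backs; the gripper's body (76 mm by 85 mm) begins 54 mm behind the grasp point. The pads swing forward as they close: fully open they stand 13 mm farther back than shut.
Start: joints at [-1.182, 0.241, 0.005, 1.335, 0, 1.571], TCP at [0.19, -0.463, 0.231] pointing down, gripper open.
Joint ranges: [-2.72, 2.72], [-1.05, 1.87], [-1.09, 1.28], [-1.99, 2.15], [-1.42, 1.44], [-3.14, 3.14]. Speed limits (rad/s): [2.79, 2.79, 3.14, 3.14, 3.14, 3.14].

## Interface

Orientations are given as a unit quaternion [x, y, z, w].
In Python, from workcell import bot, vision, workorder, boxes_of gives the robot as it stands.
- The arm moves only by the tool send_rows, never from a script. Its argument "motion" is text: rows parted by semicolons, each of 5 numbers parted by spaces: the closure, from -1 (fully open) to 1 (shut), so that 0 is half open, then the shift along the tool's x, y, z in cm, then the turn about the tool's z in rad. In form: claw x y z twist; .... A call has 1 to 5 rows; each row is the pose to reach, as a shift and turn from the pose commanded when the call began, along the tool's axes at that moment; what a row does not reach only later rows make up. A row lasts 1/10 s, in which the tool goes at most 50 mm and 8.59 degrees, less where a joint would pass 70% of its speed; a pose out of reach is approached as far as the arm can. A call with a gripper value outside its range is refused whole. The fingers move at their own pace and stop on an object; the grip force is fixed at half the most. Time passes only in rows, so rows that repeat a pose let the fingers close. It gives the time, the measured TCP pose, the force, the opening and the grip force at its end, in the units of the state.
- bot.get_obs(): the state, without advancing time (a new reading comes with each control period).
- vision.camera(name): name is "scene" or "top" or "wrist"; returns the picture (420x560x3 uint8, red, green, blue); there is no depth.
- vision.camera_model(name): a dict with "fov_y" (degrees; the focal length in pixels is half the picture's height over the tangent of half this angle, whatever the lens; pixels are square), "cx", "cy" (the principal point, pixels), "world_from_camera" (4x4, takes a point from camera to world coordinates); the wrist camera has in their place "hand_eye" (4x4, takes a point from camera to tool coordinates, whose origin is the TCP and whose axes are the flange's). Camera axes: x right, y down, z forward; pixel columns grow to the right and rows downward; lengths in m; the calibration is good to about 2 mm. A picture is of the moment at which its call begins: read the wrist's pose just before it. camera_model takes no time and is no camera call.
- workorder.job_done(): hands the job in; it is judged then, once.
Trained networks look in the newest picture that a camera, given by its name, has taken for a name from the list of things; names that differ only in an ending like _2 or _b are one class to them, and where a whole thing is asked for, a point or a joint stands for the part that bears it (a point fixed in the world has none). Each returns a list of dicts, best first, with "conf" (0 to 1); they miss things now and then, are a little off and sometimes report something else, mostly with a low value. They report only what shows in the picture. A call takes as long as a camera call. They do not tell look-alikes from the thing itself.
- boxes_of(camera, target): "rect" ([centre column, centre row, width, height] in pixels, round what is visible of it).
The state is a dict: "clock": time; "joint_pos": joint angles; "joint_vel": joint speeds; "tau": joint torques, N m; "eef_pos": TCP position; "tool_rot": TCP orientation; "ft_force": force on the tool from outside, world axes, zero at the start; "ft_torque": the same for the moment, N m; "grip_width": finger opening in m; "grasp_force": force on a finger pad.
Only numpy, scipy, OpenCV 4.12 (cv2) and the standard library are available. Lean on these libraries where they do the work, as an engineer would, in place of code of your own. Each camera call takes 0.05 s, during which the arm holds its last target. There are 200 camera calls.

## Task

The bottom tier of the rock dryer is full: lift the tall carton out of the storage tray and stand it somewhere out of the way, take out the spare stacking frame hidden behind it, and set the frame on the dryer so that its four feet sink fully into the sockets of the posts below. Then lay all the washed rock samples that are on the table on the floor of that frame, side by side, and once they are all on, turn the spring-return start knob clockwise to its stop and let it spring back. Finish with the carton standing in the storage tray again; never tip over the carton or the dropper bottles.

Things in the scene. Friction and masses are not known exactly. Their poses are not given: they have to be found in the camera images.
- carton_mid (a point): centre (half-way up) of the tall plain cardboard carton, 56 mm (its x) x 200 mm (its y) x 190 mm high, 0.25 to 0.5 kg, z up. It stands at the front of the storage tray, 3 mm in front of the spare frame, and keeps grippers off it. Grip it across its 56 mm, near the top. Taken out, it may stand anywhere free on the table (which begins at x = 0.27 m, ends at y = 0.39 m, with a round corner of 0.12 m).
- bay_mid (a point): centre of the floor of the storage tray, a low open plywood tray fixed to the table, its front towards -x: inside 145 mm (its x) x 330 mm (its y), walls 6 mm thick, their tops 30 mm above the table. The point lies on the floor's surface, 6 mm above the table. Carton and frame start in it with their long sides along its y.
- frame_grip (a point): grip point of the spare stacking frame, a grey steel rack 66 mm (its x) x 320 mm (its y), 80 mm high over all, 0.3 to 0.55 kg, z up: the centre of the grip of its upright stem in the middle, black, 13 mm (x) x 28 mm (y). The stem's top is 17 mm above this point, the frame's floor 31 mm below it, the tips of the feet 55 mm below. Half a turn makes no difference.
- frame_floor (a point): middle of the frame's rod floor, on its upper surface, under frame_grip, same axes. The floor is 62 mm deep (x) and free from 14 to 141 mm either side of the stem (y); it has no rim. Square corner posts, 18 mm thick, rise 56 mm above it, centred at x = +-24, y = +-151 mm.
- frame_feet (a point): middle of the frame's underside, level with the tips of its four feet, same axes. The feet are round pins of 10 mm diameter, 16 mm long with half-round tips, under the corner posts at x = +-24, y = +-151 mm.
- tower (a point): middle of the dryer's fixed bottom tier, level with the tops of its four posts (105 mm above the table); x along the tier (front end -x), z up. Each post top has an upright square socket, 13 mm wide, 20 mm deep, at x = +-151, y = +-24 mm. The frame stands in them with its y along this x, either way round; seated, frame_feet is 16 mm below this point. Two fixed slabs of rock fill the tier.
- knob_grip (a point): grip point of the start knob, on its upright axis, 121 mm above the table: a black bar 46 mm long (its x), 13 mm wide (its y), from 14 mm below to 12 mm above this point, over a round skirt of 50 mm diameter. At rest its x is along the dryer's x; it turns with the knob. It is on top of the control head, 86 x 86 x 100 mm, centred 130 mm to the front (-x) and 95 mm to the right (-y) of tower.
- start_knob (a joint): turn of the start knob, rad: 0 at rest, grows clockwise seen from above up to its stop at 1.05. A spring always pulls it back to 0 (0.04 N m at rest, 0.15 N m at the stop). It counts as at its stop above 0.97.
- marble_mid (a point): centre (half-way up) of a washed sample, an irregular lump of grey-white breccia, 45 x 58 x 42 mm (its x, y, z as it lies; its z is up). Two to four of the four samples are there in a run.
- ore_mid (a point): centre (half-way up) of a washed sample, an irregular lump of rough reddish copper-stained ore, 44 x 62 x 40 mm (its x, y, z as it lies; its z is up). Two to four of the four samples are there in a run.
- fossil_mid (a point): centre (half-way up) of a washed sample, an irregular lump of layered tan stone, 52 x 70 x 34 mm (its x, y, z as it lies; its z is up). Two to four of the four samples are there in a run.
- gabbro_mid (a point): centre (half-way up) of a washed sample, an irregular lump of dark granular rock, 52 x 74 x 47 mm (its x, y, z as it lies; its z is up). Two to four of the four samples are there in a run.
- bottle_red: white dropper bottle with a red tip, 28 mm diameter, 71 mm high, a bystander; origin at its foot
- bottle_acid: white dropper bottle with a white tip, 25 mm diameter, 66 mm high, a bystander; origin at its foot
Not all that is in view belongs to the job. What is shaped like the part that bears marble_mid but purple, red or yellow is not meant.

How it is judged:
By the outcome, as a careful person would: the job done as asked, in the order asked, and still so for the second after the job is handed in, with the robot touching nothing.
Of marble_grey, ore_green, fossil_stone, gabbro_dark only 2 to 4 are there at a start; the rules pass over those that are not, and their reading is None.
At some moment in a run one of marble_grey, ore_green, fossil_stone, gabbro_dark may be knocked a few centimetres aside while the robot is not near it.
It also fails if it takes over 210 s, if anything falls off the work surface, if the arm or the gripper's body presses on something with over 40 N, if the wrist force passes 120 N, or if a joint passes its speed limit or range.

## Working session

There is one attempt and no reset: what is moved stays moved. The work goes in short steps, Python scripts to look and compute and a tool call to move; the robot and the scene stay as the last step left them, time stands still between calls to the robot, and variables do not carry over. Pictures are saved under pics/ and viewed, at most 14 in all, crops included, and the job is handed in when it is done.

Besides the shell and the picture viewer there is one more tool, called after ">>>" by a JSON object that holds its "api" and its "payload", one argument or row to a line. send_rows: Moves the arm, as the interface text tells. Its arguments: {"type":"object","properties":{"motion":{"type":"string"}},"required":["motion"]}

```bash
mkdir -p pics; ls; cat > h.py <<'E'
import numpy as np, cv2
from workcell import bot, vision, workorder, boxes_of
from scipy.spatial.transform import Rotation as R
def cam(n,obs=None):
    m=vision.camera_model(n)
    if 'world_from_camera' in m: T=np.array(m['world_from_camera'])
    else:
        o=obs or bot.get_obs(); E=np.eye(4); E[:3,:3]=R.from_quat(o['tool_rot']).as_matrix(); E[:3,3]=o['eef_pos']; T=E@np.array(m['hand_eye'])
    return T, 210/np.tan(np.radians(m['fov_y'])/2), m['cx'], m['cy']
def ray(n,u,v,z,obs=None):
    T,f,cx,cy=cam(n,obs); d=T[:3,:3]@np.array([(u-cx)/f,(v-cy)/f,1]); p=T[:3,3]
    return p+d*(z-p[2])/d[2]
def proj(n,P,obs=None):
    T,f,cx,cy=cam(n,obs); c=(np.array(P)-T[:3,3])@T[:3,:3]; return np.array([cx+f*c[0]/c[2],cy+f*c[1]/c[2]])
def save(n,name):
    a=vision.camera(n); cv2.imwrite('pics/'+name,a[...,::-1]); return a
E
python3 - <<'E'
from h import *
for n in('scene','top'):
    a=save(n,n+'0.png'); print(vision.camera_model(n))
    for t in ['carton_mid','bay_mid','frame_grip','tower','knob_grip','marble_mid','ore_mid','fossil_mid','gabbro_mid','bottle_red','bottle_acid']:
        try: print(n,t,[(np.round(d['rect']).tolist(),round(d['conf'],2)) for d in boxes_of(n,t)][:4])
        except Exception as e: print(t,e)
print(vision.camera_model('wrist'),bot.get_obs())
E
```

```text
pics
{'fov_y': 44.80261794663171, 'cx': 279.19915576430554, 'cy': 207.16888315763623, 'world_from_camera': array([[-0.97675671, -0.18535881,  0.10764959,  0.37396603],
       [-0.21397437,  0.81340577, -0.54091222,  0.58657774],
       [ 0.01270005, -0.55137389, -0.83416158,  1.23176806],
       [ 0.        ,  0.        ,  0.        ,  1.        ]])}
scene carton_mid [([249.0, 302.0, 32.0, 112.0], 0.85), ([228.0, 334.0, 41.0, 142.0], 0.32)]
scene bay_mid [([240.0, 341.0, 79.0, 142.0], 0.96)]
scene frame_grip [([228.0, 333.0, 42.0, 148.0], 0.73)]
scene tower [([279.0, 204.0, 135.0, 86.0], 0.83)]
scene knob_grip [([247.0, 242.0, 18.0, 13.0], 0.68), ([331.0, 184.0, 18.0, 17.0], 0.65)]
scene marble_mid [([328.0, 357.0, 14.0, 28.0], 0.89), ([249.0, 241.0, 19.0, 12.0], 0.7), ([347.0, 170.0, 27.0, 19.0], 0.66), ([236.0, 142.0, 21.0, 15.0], 0.56)]
scene ore_mid [([309.0, 145.0, 19.0, 22.0], 0.59)]
scene fossil_mid []
scene gabbro_mid [([272.0, 159.0, 23.0, 17.0], 0.8)]
scene bottle_red [([225.0, 330.0, 42.0, 143.0], 0.66), ([277.0, 126.0, 7.0, 18.0], 0.58)]
scene bottle_acid [([329.0, 183.0,
[... 1714 characters left out ...]
': array([-1.18200695e+00,  2.40638430e-01,  4.99618699e-03,  1.33523332e+00,
       -2.45652773e-05,  1.57078907e+00]), 'joint_vel': array([ 6.07635160e-04,  1.25816930e-05,  7.27439382e-04, -2.01823919e-03,
        1.27945210e-03,  3.58325813e-04]), 'tau': array([-5.83152469e-04, -3.72217333e+01,  2.52693522e+01,  1.29437965e-03,
       -1.76655853e-04,  1.63981149e-06]), 'eef_pos': array([ 0.18952115, -0.46267211,  0.23128579]), 'tool_rot': array([ 9.81164077e-01,  1.93176221e-01, -1.97047018e-05, -3.65013592e-05]), 'ft_force': array([-0.81308718,  0.08602008,  0.108178  ]), 'ft_torque': array([-0.0434923 ,  0.01033333,  0.01209904]), 'grasp_force': 0.0, 'grip_width': 0.08540674466191717}
```

```bash
python3 - <<'E'
import cv2
a=cv2.imread('pics/top0.png'); cv2.imwrite('pics/top0z.png',cv2.resize(a[80:330,70:440],(800,540),interpolation=cv2.INTER_CUBIC))
a=cv2.imread('pics/scene0.png'); cv2.imwrite('pics/scene0z.png',cv2.resize(a[90:420,170:430],(472,600),interpolation=cv2.INTER_CUBIC))
E
```

```text
(no output)
```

View pics/top0z.png

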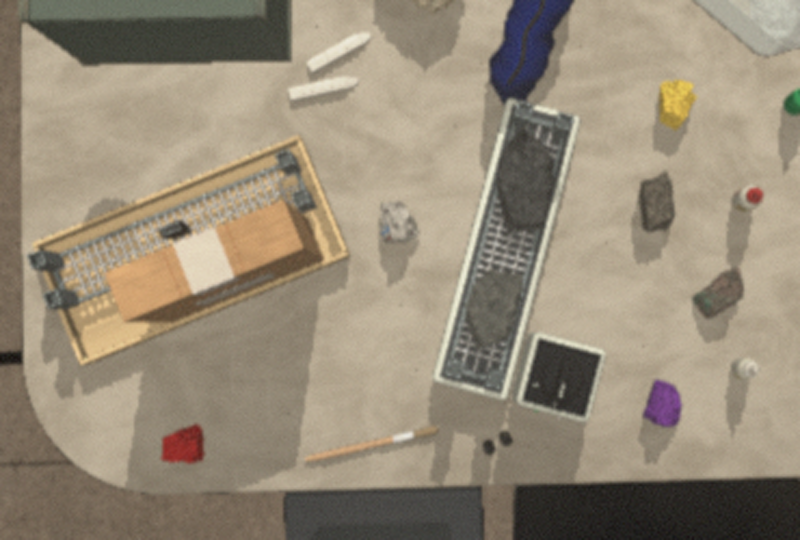

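View pics/scene0z.png

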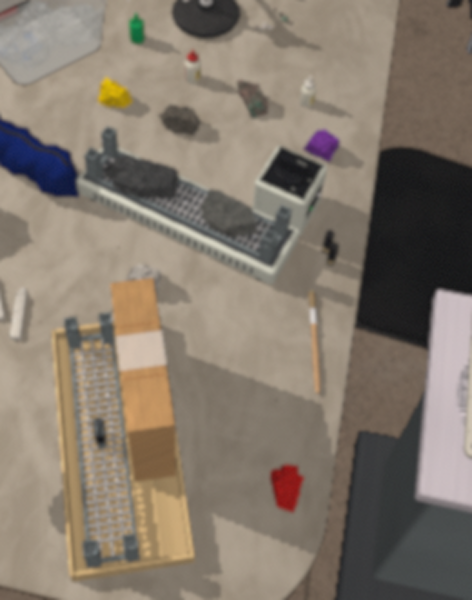

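```bash
python3 - <<'E'
from h import *
def z(X,Y,h): return ray('top',70+X/2.162,80+Y/2.16,h)[:2]
def show(n,pts,h):
    p=np.array([z(*q,h) for q in pts]); e=p[1]-p[0]; f=p[2]-p[1]
    print(n,'mid',p.mean(0).round(4),'len',np.linalg.norm(np.diff(np.vstack([p,p[:1]]),axis=0),axis=1).round(3),'ang',np.degrees(np.arctan2(e[1],e[0])).round(1),np.degrees(np.arctan2(f[1],f[0])).round(1))
show('bay',[(32,243),(300,137),(348,256),(84,362)],.03)
show('carton',[(105,266),(285,200),(305,247),(122,320)],.196)
show('tower',[(508,98),(578,115),(505,397),(437,380)],.05)
show('tower.105',[(508,98),(578,115),(505,397),(437,380)],.105)
show('head',[(532,334),(604,350),(586,420),(518,403)],.1)
print('frame grip',z(175,230,.075))
for n,X,Y in (('marble',398,222),('gabbro',657,203),('ore',718,292),('bred',748,197),('bacid',746,368),('red',183,445),('pencilL',305,460),('pencilR',437,430)): print(n,z(X,Y,.03))
for n,t in (('scene','marble_mid'),):
  for d in boxes_of(n,t): u,v=d['rect'][:2]; print(ray(n,u,v,.02).round(3),d['conf'])
E
```

```text
bay mid [0.5563 0.1771] len [0.34  0.154 0.334 0.154] ang -69.5 -159.3
carton mid [0.534  0.1247] len [0.197 0.053 0.202 0.059] ang -71.0 -158.2
tower mid [ 0.5489 -0.1964] len [0.085 0.343 0.082 0.343] ang -105.0 163.9
tower.105 mid [ 0.5449 -0.1933] len [0.081 0.328 0.078 0.328] ang -105.0 163.9
head mid [ 0.3974 -0.2489] len [0.083 0.081 0.079 0.079] ang -104.0 163.8
frame grip [0.57530807 0.18496653]
marble [ 0.58284565 -0.06806987]
gabbro [ 0.59834656 -0.37837881]
ore [ 0.4898275  -0.44797356]
bred [ 0.6030189  -0.48819054]
bacid [ 0.39834184 -0.47826934]
red [0.32553972 0.19042095]
pencilL [0.30398438 0.04772609]
pencilR [ 0.33489526 -0.10850136]
[0.324 0.195 0.02 ] 0.89
[ 0.587 -0.072  0.02 ] 0.7
[ 0.361 -0.376  0.02 ] 0.66
[ 0.713 -0.406  0.02 ] 0.56
```

```bash
cat >> h.py <<'E'
def yaw(o): 
    m=R.from_quat(o['tool_rot']).as_matrix(); return np.degrees(np.arctan2(m[1,0],m[0,0]))
def plan(wps,start=None):
    """wps: (x,y,z,yawdeg); prints shift (cm, tool axes) and twist per call, 5 rows each"""
    o=bot.get_obs(); p=np.r_[o['eef_pos'],yaw(o)] if start is None else np.array(start,float)
    print('at',p.round(4),'w',round(o['grip_width'],4),'t',round(o['clock'],1))
    for w in wps:
        w=np.array(w,float); d=w-p; n=int(np.ceil(max(np.linalg.norm(d[:3])/.235,abs(d[3])/40,1e-9)))
        for k in range(n):
            t=p+(w-p)/(n-k); a=np.radians(p[3]); X=np.array([np.cos(a),np.sin(a)]); Y=np.array([np.sin(a),-np.cos(a)])
            e=t-p; s=np.round([e[:2]@X*100,e[:2]@Y*100,-e[2]*100],1); tw=np.round(-np.radians(e[3]),2)
            print(*s,tw,' ->',t.round(3))
            p=p+np.r_[(s[0]*X+s[1]*Y)/100,-s[2]/100,-np.degrees(tw)]
E
python3 -c "
from h import *
plan([(.534,.125,.36,110)])"
```

```text
at [ 0.1895 -0.4627  0.2313 22.2773] w 0.0851 t 1.2
18.1 -13.8 -4.3 -0.51  -> [ 0.304 -0.267  0.274 51.518]
22.5 -3.2 -4.3 -0.51  -> [ 4.1900e-01 -7.1000e-02  3.1700e-01  8.0749e+01]
21.1 8.1 -4.3 -0.51  -> [  0.534   0.125   0.36  110.   ]
```

>>> {"api": "send_rows", "payload": {
  "motion": "-1 18.1 -13.8 -4.3 -0.51;-1 18.1 -13.8 -4.3 -0.51;-1 18.1 -13.8 -4.3 -0.51;-1 18.1 -13.8 -4.3 -0.51;-1 18.1 -13.8 -4.3 -0.51"
}}

```text
clock: 1.75
eef_pos: [0.3057, -0.2641, 0.2752]
tool_rot: [0.9, 0.436, 0.001, 0.0]
ft_force: [-0.0, -0.8, 0.0]
grip_width: 0.0852
grasp_force: 0.0
```

>>> {"api": "send_rows", "payload": {
  "motion": "-1 22.5 -3.2 -4.3 -0.51;-1 22.5 -3.2 -4.3 -0.51;-1 22.5 -3.2 -4.3 -0.51;-1 22.5 -3.2 -4.3 -0.51;-1 22.5 -3.2 -4.3 -0.51"
}}

```text
clock: 2.25
eef_pos: [0.4211, -0.0676, 0.3182]
tool_rot: [0.761, 0.649, 0.001, 0.0]
ft_force: [1.7, -1.0, -0.1]
grip_width: 0.0856
grasp_force: 0.0
```

>>> {"api": "send_rows", "payload": {
  "motion": "-1 21.1 8.1 -4.3 -0.51;-1 21.1 8.1 -4.3 -0.51;-1 21.1 8.1 -4.3 -0.51;-1 21.1 8.1 -4.3 -0.51;-1 21.1 8.1 -4.3 -0.51"
}}

```text
clock: 2.75
eef_pos: [0.535, 0.1281, 0.3604]
tool_rot: [0.572, 0.82, 0.001, 0.0]
ft_force: [1.0, -0.5, -0.6]
grip_width: 0.0854
grasp_force: 0.0
```

```bash
python3 -c "
from h import *
o=bot.get_obs(); print(o['eef_pos'],yaw(o),o['joint_pos'].round(2),o['tool_rot'])
save('wrist','w1.png')
print(boxes_of('wrist','carton_mid'),proj('wrist',(.534,.125,.196),o))"
```

```text
[0.53496751 0.12805673 0.3603753 ] 110.15280504975951 [0.23 0.34 0.47 1.7  0.   1.45] [5.72483613e-01 8.19915998e-01 5.09084951e-04 9.51389478e-05]
[{'rect': [276.8, 179.8, 67.6, 218.1], 'conf': 0.67}] [279.05042277 188.98853303]
```

View pics/w1.png

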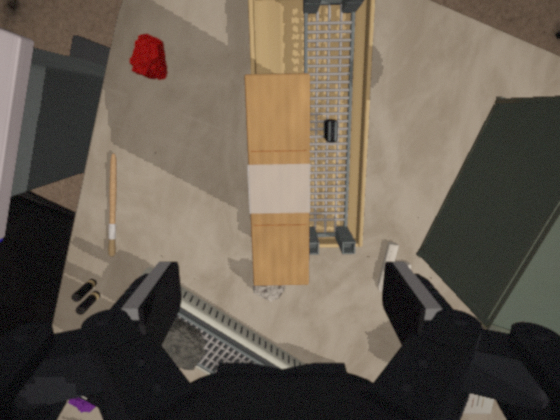

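```bash
python3 -c "
from h import *
o=bot.get_obs()
p=np.array([ray('wrist',u,v,.196,o)[:2] for u,v in [(246,75),(308,75),(309,285),(253,286)]]);print(p,p.mean(0))
e=(p[0]+p[1]-p[2]-p[3]);print(np.degrees(np.arctan2(e[1],e[0])))
print('stem',ray('wrist',330,130,.078,o))
q=np.array([ray('wrist',u,v,.03,o)[:2] for u,v in [(362,244),(372,30),(250,30)]]);e=q[1]-q[0];print(q,np.degrees(np.arctan2(e[1],e[0])))
c=p.mean(0);plan([(c[0],c[1],.23,110),(c[0],c[1],.165,110)])
"
```

```text
[[0.47411623 0.20838433]
 [0.5230983  0.22648152]
 [0.59647125 0.04317632]
 [0.5441492  0.02266304]] [0.53445875 0.1251763 ]
111.23642611789647
stem [0.57596151 0.18978807 0.078     ]
[[0.69186559 0.05217443]
 [0.58565468 0.32105985]
 [0.44199198 0.26797569]] 111.55423461822754
at [  0.5353   0.1284   0.3595 110.2147] w 0.0857 t 2.9
-0.3 -0.2 13.0 0.0  -> [  0.534   0.125   0.23  110.   ]
0.0 0.0 6.5 0.0  -> [  0.534   0.125   0.165 110.   ]
```

>>> {"api": "send_rows", "payload": {
  "motion": "-1 -0.3 -0.2 13 -0.01;-1 -0.3 -0.2 13 -0.01;-1 -0.3 -0.2 13 -0.01;-1 -0.3 -0.2 13 -0.01;-1 -0.3 -0.2 13 -0.01"
}}

```text
clock: 3.35
eef_pos: [0.5327, 0.1207, 0.2311]
tool_rot: [0.57, 0.821, -0.0, -0.0]
ft_force: [0.5, 0.1, -0.3]
grip_width: 0.0854
grasp_force: 0.0
```

>>> {"api": "send_rows", "payload": {
  "motion": "-1 0 0 3 0;-1 0 0 6 0;-1 0 0 7.5 0;-1 0 0 7.5 0;-1 0 0 7.5 0"
}}

```text
clock: 3.85
eef_pos: [0.5346, 0.1215, 0.158]
tool_rot: [0.57, 0.822, 0.002, 0.001]
ft_force: [-0.1, -0.1, 0.7]
grip_width: 0.0852
grasp_force: 0.0
```

>>> {"api": "send_rows", "payload": {
  "motion": "0 0 0 0 0;1 0 0 0 0;1 0 0 0 0;1 0 0 0 0;1 0 0 0 0"
}}

```text
clock: 4.35
eef_pos: [0.5345, 0.1217, 0.1574]
tool_rot: [0.57, 0.822, 0.002, 0.002]
ft_force: [0.9, 0.1, 6.2]
grip_width: 0.0554
grasp_force: 65.2
```

>>> {"api": "send_rows", "payload": {
  "motion": "1 0 0 0 0;1 0 0 0 0;1 0 0 0 0;1 0 0 -1 0;1 0 0 -2 0"
}}

```text
clock: 4.85
eef_pos: [0.5328, 0.1214, 0.1755]
tool_rot: [0.57, 0.822, -0.0, -0.0]
ft_force: [1.6, 0.2, -2.9]
grip_width: 0.0554
grasp_force: 65.0
```

>>> {"api": "send_rows", "payload": {
  "motion": "1 0 0 -2 0;1 0 0 -4 0;1 0 0 -6 0;1 0 0 -6 0;1 0 0 -6 0"
}}

```text
clock: 5.35
eef_pos: [0.5326, 0.1212, 0.2352]
tool_rot: [0.57, 0.822, -0.0, -0.0]
ft_force: [0.1, -0.5, -3.9]
grip_width: 0.0553
grasp_force: 65.9
```

>>> {"api": "send_rows", "payload": {
  "motion": "1 0 -3 0 0;1 0 -6 0 0;1 0 -9 0 0;1 0 -11 0 0;1 0 -11 0 0"
}}

```text
clock: 5.85
eef_pos: [0.4259, 0.0817, 0.2338]
tool_rot: [0.57, 0.822, -0.002, -0.002]
ft_force: [0.4, 0.7, -2.5]
grip_width: 0.0553
grasp_force: 66.8
```

>>> {"api": "send_rows", "payload": {
  "motion": "1 0 0 3 0;1 0 0 6 0;1 0 0 7.5 0;1 0 0 8 0;1 0 0 8 0"
}}

```text
clock: 6.35
eef_pos: [0.4292, 0.0827, 0.1541]
tool_rot: [0.57, 0.822, -0.001, -0.001]
ft_force: [-0.2, -0.4, -2.3]
grip_width: 0.0554
grasp_force: 66.6
```

>>> {"api": "send_rows", "payload": {
  "motion": "1 0 0 0.1 0;1 0 0 0.2 0;1 0 0 0.3 0;1 0 0 0.3 0;1 0 0 0.3 0"
}}

```text
clock: 6.85
eef_pos: [0.43, 0.0828, 0.1526]
tool_rot: [0.57, 0.822, 0.0, 0.0]
ft_force: [0.0, -0.6, -3.0]
grip_width: 0.0551
grasp_force: 66.6
```

>>> {"api": "send_rows", "payload": {
  "motion": "1 0 0 0.1 0;1 0 0 0.1 0;1 0 0 0.2 0;1 0 0 0.2 0;1 0 0 0.2 0"
}}

```text
clock: 7.35
eef_pos: [0.43, 0.0828, 0.1513]
tool_rot: [0.57, 0.822, 0.0, 0.0]
ft_force: [-2.5, -0.1, 6.1]
grip_width: 0.0551
grasp_force: 67.5
```

>>> {"api": "send_rows", "payload": {
  "motion": "0.3 0 0 0 0;0 0 0 0 0;-0.5 0 0 0 0;-1 0 0 0 0;-1 0 0 0 0"
}}

```text
clock: 7.85
eef_pos: [0.4301, 0.0828, 0.1504]
tool_rot: [0.57, 0.822, 0.0, 0.0]
ft_force: [-0.1, -0.1, -0.5]
grip_width: 0.0852
grasp_force: 0.0
```

>>> {"api": "send_rows", "payload": {
  "motion": "-1 0 0 -3 0;-1 0 0 -6 0;-1 0 0 -9 0;-1 0 0 -9 0;-1 0 0 -9 0"
}}

```text
clock: 8.35
eef_pos: [0.4303, 0.0828, 0.2407]
tool_rot: [0.57, 0.822, 0.001, 0.001]
ft_force: [-0.5, -0.0, -0.3]
grip_width: 0.0853
grasp_force: 0.0
```

```bash
python3 -c "
from h import *
plan([(.600,.12,.25,110.7)])"
```

```text
at [4.303000e-01 8.280000e-02 2.407000e-01 1.105087e+02] w 0.0853 t 8.3
-2.5 17.2 -0.9 -0.0  -> [  0.6    0.12   0.25 110.7 ]
```

>>> {"api": "send_rows", "payload": {
  "motion": "-1 -2.5 17.2 -0.9 0;-1 -2.5 17.2 -0.9 0;-1 -2.5 17.2 -0.9 0;-1 -2.5 17.2 -0.9 0;-1 -2.5 17.2 -0.9 0"
}}

```text
clock: 8.85
eef_pos: [0.6016, 0.1201, 0.2453]
tool_rot: [0.57, 0.822, -0.001, -0.001]
ft_force: [-0.4, 0.5, 0.5]
grip_width: 0.0856
grasp_force: 0.0
```

```bash
python3 -c "
from h import *
o=bot.get_obs(); print(o['eef_pos'],yaw(o))
save('wrist','w2.png')
print(proj('wrist',(.578,.188,.078),o))"
```

```text
[0.60158166 0.12006992 0.24531424] 110.5145942886356
[284.1429008  105.18553945]
```

View pics/w2.png

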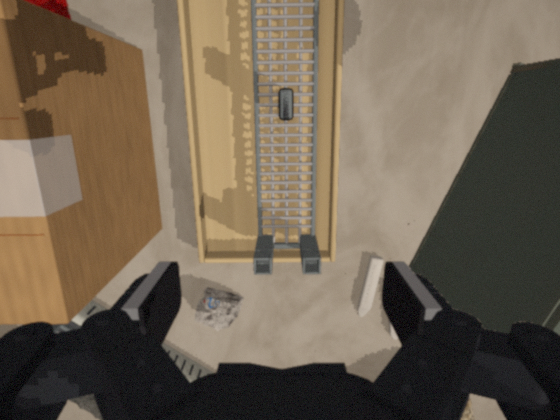

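```bash
python3 -c "
from h import *
o=bot.get_obs()
s=ray('wrist',286.5,103,.078,o);p=ray('wrist',287,265,.086,o);a=ray('wrist',263,266,.086,o);b=ray('wrist',311,266,.086,o)
e=s-p;print(s,p,np.linalg.norm(e[:2]),np.degrees(np.arctan2(e[1],e[0])),np.linalg.norm(a-b))
plan([(s[0],s[1],.15,110.7),(s[0],s[1],.045,110.7)])
"
```

```text
[0.57738909 0.18998841 0.078     ] [0.63147309 0.04890892 0.086     ] 0.1510910318165017 110.9747432614576 0.04676004995362351
at [  0.5999   0.1197   0.2459 110.5137] w 0.0854 t 8.9
7.4 0.4 9.6 -0.0  -> [  0.577   0.19    0.15  110.7  ]
-0.0 -0.0 10.5 -0.0  -> [5.770e-01 1.900e-01 4.500e-02 1.107e+02]
```

>>> {"api": "send_rows", "payload": {
  "motion": "0 7.4 0.4 9.6 -0.01;0 7.4 0.4 9.6 -0.01;0 7.4 0.4 9.6 -0.01;0 7.4 0.4 9.6 -0.01;0 7.4 0.4 9.6 -0.01"
}}

```text
clock: 9.4
eef_pos: [0.5767, 0.1898, 0.1535]
tool_rot: [0.566, 0.825, -0.001, -0.0]
ft_force: [0.5, -0.2, 0.8]
grip_width: 0.0428
grasp_force: 0.0
```

>>> {"api": "send_rows", "payload": {
  "motion": "0 0 0 4 0;0 0 0 8 0;0 0 0 10.5 0;0 0 0 10.5 0;0 0 0 10.5 0"
}}

```text
clock: 9.9
eef_pos: [0.5788, 0.1897, 0.0502]
tool_rot: [0.566, 0.824, 0.001, 0.001]
ft_force: [1.0, -0.1, 0.7]
grip_width: 0.0428
grasp_force: 0.0
```

```bash
python3 -c "
from h import *
plan([(.5774,.190,.0425,111)])
o=bot.get_obs(); print(o['eef_pos'],yaw(o),o['joint_pos'].round(2))"
```

```text
at [5.78800e-01 1.89700e-01 5.02000e-02 1.11007e+02] w 0.0428 t 9.9
0.1 -0.1 0.8 0.0  -> [5.77e-01 1.90e-01 4.20e-02 1.11e+02]
[0.57883982 0.18967304 0.05017983] 111.00704036832215 [ 0.32  0.58  0.03  1.02 -0.    1.52]
```

>>> {"api": "send_rows", "payload": {
  "motion": "0 0.1 -0.1 0.8 0;0 0.1 -0.1 0.8 0;0.5 0.1 -0.1 0.8 0;1 0.1 -0.1 0.8 0;1 0.1 -0.1 0.8 0"
}}

```text
clock: 10.4
eef_pos: [0.577, 0.1912, 0.0413]
tool_rot: [0.566, 0.825, 0.001, 0.001]
ft_force: [-0.8, 0.4, 2.9]
grip_width: 0.0115
grasp_force: 59.7
```

>>> {"api": "send_rows", "payload": {
  "motion": "1 0 0 0 0;1 0 0 0 0;1 0 0 0 0;1 0 0 -1 0;1 0 0 -2 0"
}}

```text
clock: 10.9
eef_pos: [0.5742, 0.1902, 0.0589]
tool_rot: [0.566, 0.825, -0.002, -0.002]
ft_force: [0.2, 0.1, -4.8]
grip_width: 0.0115
grasp_force: 58.8
```

>>> {"api": "send_rows", "payload": {
  "motion": "1 0 0 -2.5 0;1 0 0 -5 0;1 0 0 -8 0;1 0 0 -11 0;1 0 0 -11 0"
}}

```text
clock: 11.4
eef_pos: [0.5787, 0.1917, 0.1751]
tool_rot: [0.566, 0.825, 0.003, 0.003]
ft_force: [2.1, 0.8, -4.3]
grip_width: 0.0115
grasp_force: 59.3
```

```bash
python3 -c "
from h import *
plan([(.577,.19,.34,111),(.60,.08,.38,125),(.619,-.0065,.38,164)])"
```

```text
at [  0.5787   0.1917   0.1751 111.0847] w 0.0115 t 11.4
-0.1 -0.2 -16.5 0.0  -> [  0.577   0.19    0.34  111.   ]
-11.1 -1.8 -4.0 -0.24  -> [6.00e-01 8.00e-02 3.80e-01 1.25e+02]
-8.2 -3.4 0.0 -0.68  -> [ 6.19e-01 -7.00e-03  3.80e-01  1.64e+02]
```

>>> {"api": "send_rows", "payload": {
  "motion": "1 0 0 -3 0;1 0 0 -7 0;1 0 0 -11 0;1 -0.1 -0.2 -15 0;1 -0.1 -0.2 -16.5 0"
}}

```text
clock: 11.9
eef_pos: [0.5752, 0.1893, 0.338]
tool_rot: [0.566, 0.825, 0.001, 0.001]
ft_force: [0.3, 0.5, -4.5]
grip_width: 0.0114
grasp_force: 59.7
```

>>> {"api": "send_rows", "payload": {
  "motion": "1 -3 -0.5 -1 -0.06;1 -6 -1 -2 -0.12;1 -9 -1.5 -3 -0.18;1 -11.1 -1.8 -4 -0.24;1 -11.1 -1.8 -4 -0.24"
}}

```text
clock: 12.4
eef_pos: [0.5986, 0.076, 0.3743]
tool_rot: [0.465, 0.886, -0.001, -0.0]
ft_force: [0.8, 0.2, -5.2]
grip_width: 0.0107
grasp_force: 59.6
```

>>> {"api": "send_rows", "payload": {
  "motion": "1 -2 -0.8 0 -0.13;1 -4 -1.6 0 -0.27;1 -6 -2.4 0 -0.4;1 -8.2 -3.4 0 -0.54;1 -8.2 -3.4 0 -0.68"
}}

```text
clock: 12.9
eef_pos: [0.6169, -0.0102, 0.3723]
tool_rot: [0.14, 0.99, -0.001, -0.002]
ft_force: [1.3, 1.0, -5.0]
grip_width: 0.0116
grasp_force: 59.6
```

```bash
python3 -c "
from h import *
o=bot.get_obs(); print(o['eef_pos'],yaw(o),o['joint_pos'].round(2))
save('wrist','w3.png')
"
```

```text
[ 0.61691951 -0.01017059  0.37227082] 163.9118403191226 [-0.02  0.51  0.77  1.83 -0.    0.27]
```

View pics/w3.png

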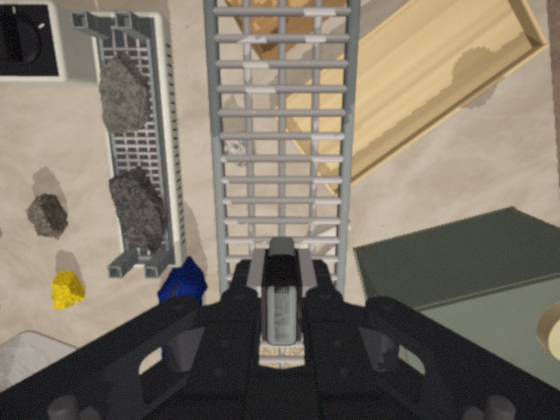

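```bash
python3 -c "
import cv2,numpy as np
a=cv2.imread('pics/w3.png'); c=np.vstack([a[0:40,70:190],a[240:285,70:190]]); cv2.imwrite('pics/w3z.png',cv2.resize(c,None,fx=6.5,fy=6.5,interpolation=cv2.INTER_CUBIC))"
```

```text
(no output)
```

View pics/w3z.png

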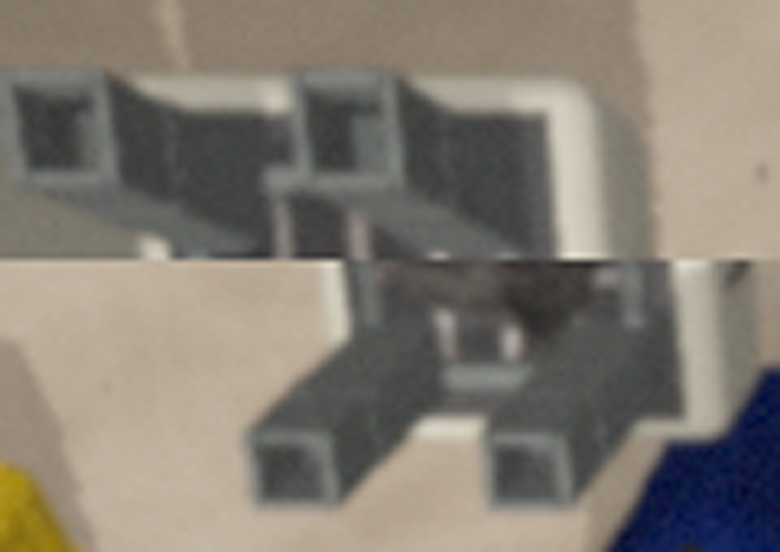

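```bash
cat > tw.py <<'E'
from h import *
o={'eef_pos':[0.61691951,-0.01017059,0.37227082],'tool_rot':bot.get_obs()['tool_rot']}
P=np.array([ray('wrist',70+X/6.5-.42,(Y/6.5 if Y<260 else 240+(Y-260)/6.5)-.42,.105,o)[:2] for X,Y in [(64,131),(351,130),(296,469),(531,468)]])
c=P.mean(0); e=P[2]+P[3]-P[0]-P[1]; f=P[1]+P[3]-P[0]-P[2]
print(P.round(4),c,'x',np.degrees(np.arctan2(e[1],e[0])),np.linalg.norm(e)/2,'y',np.degrees(np.arctan2(f[1],f[0])),np.linalg.norm(f)/2)
E
python3 tw.py; python3 -c "
from h import *
plan([(.545,-.193,.372,164)])"
```

```text
[[ 0.4007 -0.1776]
 [ 0.4136 -0.1314]
 [ 0.6898 -0.2604]
 [ 0.7026 -0.2141]] [ 0.55166697 -0.19585015] x -15.974159661840481 0.3007103131411738 y 74.51519222466797 0.04799690749985292
at [ 6.167000e-01 -8.600000e-03  3.724000e-01  1.642102e+02] w 0.0111 t 12.9
1.9 -19.7 0.0 0.0  -> [  0.545  -0.193   0.372 164.   ]
```

```bash
python3 -c "
from h import *
plan([(.5503,-.1955,.30,164.1),(.5503,-.1955,.16,164.1)])"
```

```text
at [ 6.167000e-01 -8.600000e-03  3.724000e-01  1.642102e+02] w 0.0111 t 12.9
1.3 -19.8 7.2 0.0  -> [  0.55   -0.196   0.3   164.1  ]
0.0 0.0 14.0 0.0  -> [ 5.500e-01 -1.960e-01  1.600e-01  1.641e+02]
```

>>> {"api": "send_rows", "payload": {
  "motion": "1 0.3 -4 1.5 0;1 0.6 -8 3 0;1 0.9 -12.5 4.5 0;1 1.2 -17 6 0;1 1.3 -19.8 7.2 0"
}}

```text
clock: 13.45
eef_pos: [0.5469, -0.1955, 0.3005]
tool_rot: [0.143, 0.99, 0.0, -0.002]
ft_force: [0.3, 1.2, -6.1]
grip_width: 0.0112
grasp_force: 60.1
```

>>> {"api": "send_rows", "payload": {
  "motion": "1 0 0 0 0;1 0 0 3 0;1 0 0 6.5 0;1 0 0 10 0;1 0 0 12 0"
}}

```text
clock: 13.95
eef_pos: [0.5471, -0.1917, 0.1788]
tool_rot: [0.141, 0.99, 0.001, -0.003]
ft_force: [-1.2, 0.2, -5.0]
grip_width: 0.0118
grasp_force: 60.2
```

>>> {"api": "send_rows", "payload": {
  "motion": "1 0 0 1 0;1 0 0 2 0;1 0 0 2 0;1 0 0 2 0;1 0 0 2 0"
}}

```text
clock: 14.45
eef_pos: [0.55, -0.1943, 0.1648]
tool_rot: [0.141, 0.99, -0.0, 0.001]
ft_force: [-0.9, -1.2, -4.9]
grip_width: 0.0109
grasp_force: 60.2
```

```bash
python3 -c "
from h import *
save('wrist','w4.png');a=save('scene','s4.png'); cv2.imwrite('pics/s4z.png',cv2.resize(a[130:290,190:380,::-1],None,fx=4.2,fy=3.7,interpolation=cv2.INTER_CUBIC))
o=bot.get_obs(); print(o['ft_force'],o['joint_pos'].round(2))
plan([(.5503,-.1955,.15,164.1)])"
```

```text
[ 0.20486065  0.26054494 -5.48746566] [-0.34  0.44  0.11  1.24  0.   -0.06]
at [  0.5498  -0.1943   0.1646 163.7857] w 0.0114 t 14.6
-0.1 -0.1 1.5 -0.01  -> [ 5.500e-01 -1.960e-01  1.500e-01  1.641e+02]
```

View pics/s4z.png

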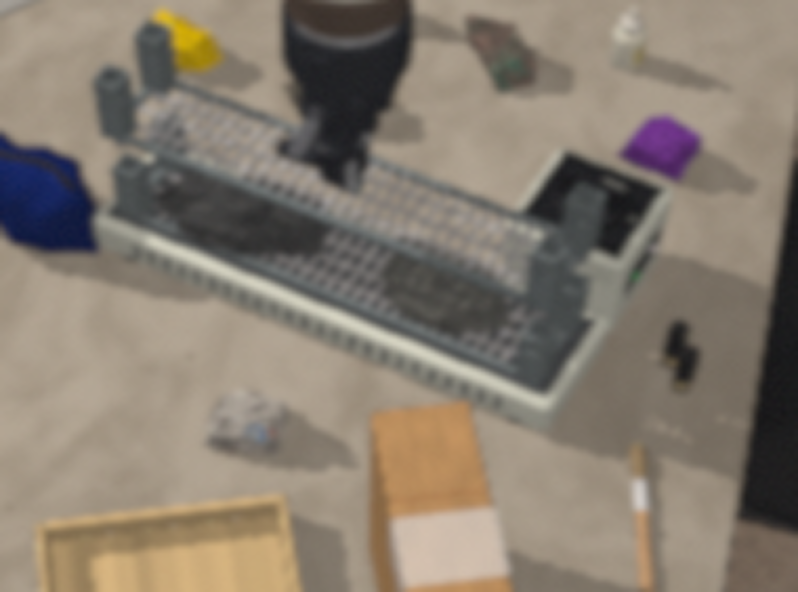

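>>> {"api": "send_rows", "payload": {
  "motion": "1 -0.1 -0.1 1 -0.01;1 -0.1 -0.1 1.5 -0.01;1 -0.1 -0.1 1.5 -0.01;1 -0.1 -0.1 1.5 -0.01;1 -0.1 -0.1 1.5 -0.01"
}}

```text
clock: 15.05
eef_pos: [0.5498, -0.1953, 0.1484]
tool_rot: [0.136, 0.991, 0.0, 0.0]
ft_force: [-0.6, -0.3, -4.4]
grip_width: 0.0109
grasp_force: 60.3
```

>>> {"api": "send_rows", "payload": {
  "motion": "1 0 0 0.3 0;1 0 0 0.6 0;1 0 0 0.9 0;1 0 0 1.2 0;1 0 0 1.2 0"
}}

```text
clock: 15.55
eef_pos: [0.5495, -0.1958, 0.1357]
tool_rot: [0.136, 0.991, -0.001, -0.0]
ft_force: [0.6, -2.1, -5.0]
grip_width: 0.011
grasp_force: 60.2
```

```bash
python3 -c "
from h import *
o=bot.get_obs(); print(o['ft_force'],o['ft_torque'])
plan([(.5503,-.1955,.1243,164.1)])"
```

```text
[ 0.57518917 -2.14725726 -5.03971424] [-0.41987282  0.04298697 -0.26539704]
at [ 5.495000e-01 -1.958000e-01  1.357000e-01  1.643163e+02] w 0.011 t 15.6
-0.1 0.1 1.1 0.0  -> [ 5.500e-01 -1.960e-01  1.240e-01  1.641e+02]
```

>>> {"api": "send_rows", "payload": {
  "motion": "1 0 0 0.2 0;1 0 0 0.4 0;1 0 0 0.6 0;1 0 0 0.8 0;1 0 0 0.8 0"
}}

```text
clock: 16.05
eef_pos: [0.5498, -0.1956, 0.1282]
tool_rot: [0.136, 0.991, -0.0, 0.0]
ft_force: [-0.7, -2.8, -4.0]
grip_width: 0.0111
grasp_force: 60.7
```

>>> {"api": "send_rows", "payload": {
  "motion": "1 0 0 0.2 0;1 0 0 0.4 0;1 0 0 0.5 0;1 0 0 0.5 0;1 0 0 0.5 0"
}}

```text
clock: 16.55
eef_pos: [0.55, -0.1956, 0.1245]
tool_rot: [0.136, 0.991, -0.0, 0.001]
ft_force: [-2.9, -2.4, 6.7]
grip_width: 0.0116
grasp_force: 62.0
```

>>> {"api": "send_rows", "payload": {
  "motion": "0.6 0 0 0 0;0.3 0 0 0 0;0 0 0 0 0;0 0 0 0 0;0 0 0 0 0"
}}

```text
clock: 17.05
eef_pos: [0.5498, -0.1949, 0.1231]
tool_rot: [0.136, 0.991, 0.0, -0.0]
ft_force: [-0.1, -0.3, 0.1]
grip_width: 0.0427
grasp_force: 0.0
```

>>> {"api": "send_rows", "payload": {
  "motion": "0 0 0 -3 0;0 0 0 -7 0;0 0 0 -11 0;-1 0 0 -12 0;-1 0 0 -12 0"
}}

```text
clock: 17.55
eef_pos: [0.5511, -0.1956, 0.2458]
tool_rot: [0.136, 0.991, -0.0, 0.003]
ft_force: [1.0, 0.0, -0.1]
grip_width: 0.0703
grasp_force: 0.0
```

```bash
python3 -c "
from h import *
plan([(.63,-.083,.25,164)])"
```

```text
at [  0.5511  -0.1956   0.2458 164.3802] w 0.0703 t 17.6
-4.6 13.0 -0.4 0.01  -> [ 6.30e-01 -8.30e-02  2.50e-01  1.64e+02]
```

>>> {"api": "send_rows", "payload": {
  "motion": "-1 -4.6 13 -0.4 0;-1 -4.6 13 -0.4 0;-1 -4.6 13 -0.4 0;-1 -4.6 13 -0.4 0;-1 -4.6 13 -0.4 0"
}}

```text
clock: 18.05
eef_pos: [0.6284, -0.0814, 0.2445]
tool_rot: [0.135, 0.991, -0.0, -0.002]
ft_force: [0.0, -0.0, -0.9]
grip_width: 0.0852
grasp_force: 0.0
```

```bash
python3 -c "
from h import *
o=bot.get_obs(); print(o['eef_pos'].tolist(),o['tool_rot'].tolist())
a=save('wrist','w5.png'); print(proj('wrist',(.583,-.068,.02),o))
for d in boxes_of('wrist','marble_mid')+boxes_of('wrist','frame_grip'): print(d)
"
```

```text
[0.6283955534866262, -0.08139333584568786, 0.24452828628071177] [0.13490276479632857, 0.9908561918554875, -0.00018663946323741913, -0.002283917174196389]
[282.64467518 130.94262274]
{'rect': [281.3, 133.5, 54.4, 47.6], 'conf': 0.9}
{'rect': [51.9, 313.4, 47.3, 35.8], 'conf': 0.59}
{'rect': [332.9, 11.5, 41.9, 23.0], 'conf': 0.31}
{'rect': [113.5, 164.3, 112.1, 325.6], 'conf': 0.96}
```

View pics/w5.png

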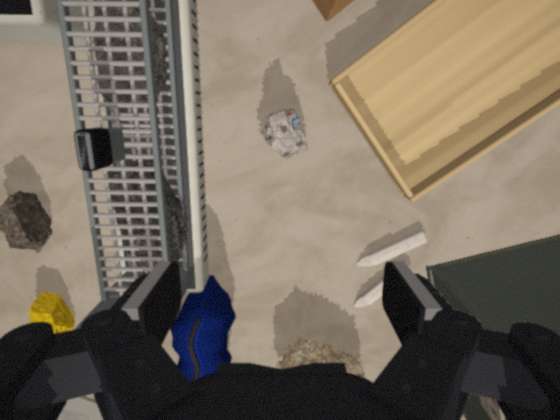

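```bash
cat >> h.py <<'E'
def rock(fn,rect,z,o,maxc=None):
    a=cv2.imread(fn); m=np.zeros(a.shape[:2],np.uint8); cx,cy,w,h=rect; w+=14;h+=14
    r=(int(cx-w/2),int(cy-h/2),int(w),int(h))
    cv2.grabCut(a,m,r,np.zeros((1,65)),np.zeros((1,65)),6,cv2.GC_INIT_WITH_RECT)
    b=((m==1)|(m==3)).astype(np.uint8); b=cv2.morphologyEx(b,cv2.MORPH_OPEN,np.ones((3,3)))
    c=max(cv2.findContours(b,0,1)[0],key=cv2.contourArea)
    P=np.array([ray('wrist',u,v,z,o)[:2]*1000 for u,v in c[:,0,:]],np.float32)
    (x,y),(l1,l2),ang=cv2.minAreaRect(P)
    # widths as function of direction (caliper)
    A=np.arange(0,180,10); W=[np.ptp(P@[np.cos(np.radians(t)),np.sin(np.radians(t))]) for t in A]
    print('centre',round(x),round(y),'sides',round(l1),round(l2),'ang of side1',round(ang),'area',cv2.contourArea(c)); print(dict(zip(A.tolist(),np.round(W).astype(int).tolist())))
    s=a[max(r[1]-8,0):r[1]+r[3]+8,max(r[0]-8,0):r[0]+r[2]+8].copy(); t=a.copy(); cv2.drawContours(t,[c],-1,(0,0,255),1)
    cv2.imwrite(fn[:-4]+'g.png',cv2.resize(np.hstack([s,t[max(r[1]-8,0):r[1]+r[3]+8,max(r[0]-8,0):r[0]+r[2]+8]]),None,fx=4,fy=4))
E
python3 -c "
from h import *
o={'eef_pos':[0.6283955534866262, -0.08139333584568786, 0.24452828628071177],'tool_rot':[0.13490276479632857, 0.9908561918554875, -0.00018663946323741913, -0.002283917174196389]}
rock('pics/w5.png',(284,132,50,52),.021,o)"
```

```text
Traceback (most recent call last):
  File "h.py", line 35, in rock
    c=max(cv2.findContours(b,0,1)[0],key=cv2.contourArea)
ValueError: max() iterable argument is empty
```

```bash
python3 - <<'E'
s=open('h.py').read()
i=s.index("    cv2.grabCut"); j=s.index("    P=np.array([ray('wrist'")
s=s[:i]+"""    L=cv2.GaussianBlur(cv2.cvtColor(a,cv2.COLOR_BGR2LAB),(3,3),0).astype(np.float32); w0=L[r[1]:r[1]+r[3],r[0]:r[0]+r[2]]
    edge=np.vstack([w0[:3].reshape(-1,3),w0[-3:].reshape(-1,3),w0[:,:3].reshape(-1,3),w0[:,-3:].reshape(-1,3)]); med=np.median(edge,0)
    D=np.hypot(w0[...,1]-med[1],w0[...,2]-med[2])+np.maximum(0,dark*(med[0]-w0[...,0]))
    D8=np.clip(D*4,0,255).astype(np.uint8); th,b0=cv2.threshold(D8,0,1,cv2.THRESH_OTSU); print('otsu',th/4)
    b=m.copy(); b[r[1]:r[1]+r[3],r[0]:r[0]+r[2]]=b0; b=cv2.morphologyEx(b,cv2.MORPH_CLOSE,np.ones((5,5))); b=cv2.morphologyEx(b,cv2.MORPH_OPEN,np.ones((3,3)))
    c=max(cv2.findContours(b,0,1)[0],key=cv2.contourArea)
"""+s[j:]
s=s.replace("maxc=None","dark=0.")
open('h.py','w').write(s)
E
python3 -c "
from h import *
o={'eef_pos':[0.6283955534866262, -0.08139333584568786, 0.24452828628071177],'tool_rot':[0.13490276479632857, 0.9908561918554875, -0.00018663946323741913, -0.002283917174196389]}
rock('pics/w5.png',(284,132,50,52),.021,o)
plan([(.58,-.07,.2,120)])"
```

```text
otsu 7.25
centre 576 -54 sides 11 18 ang of side1 82 area 116.5
{0: 19, 10: 20, 20: 21, 30: 20, 40: 20, 50: 18, 60: 16, 70: 14, 80: 12, 90: 11, 100: 11, 110: 12, 120: 12, 130: 13, 140: 14, 150: 15, 160: 16, 170: 17}
at [ 6.281000e-01 -8.350000e-02  2.463000e-01  1.642893e+02] w 0.0851 t 18.2
2.5 -0.0 2.3 0.39  -> [ 6.04000e-01 -7.70000e-02  2.23000e-01  1.42145e+02]
2.3 -1.0 2.3 0.38  -> [ 5.8e-01 -7.0e-02  2.0e-01  1.2e+02]
```

View pics/w5g.png

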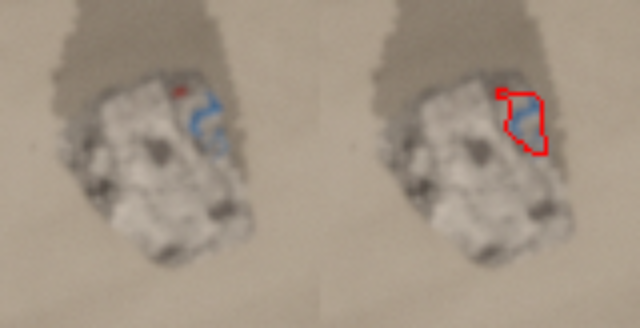

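```bash
python3 -c "
from h import *
o={'eef_pos':[0.6283955534866262, -0.08139333584568786, 0.24452828628071177],'tool_rot':[0.13490276479632857, 0.9908561918554875, -0.00018663946323741913, -0.002283917174196389]}
m=ray('wrist',284.5,132.5,.021,o);print(m)
plan([(m[0],m[1],.10,183),(m[0],m[1],.006,183)])"
```

```text
[ 0.5850114  -0.06652589  0.021     ]
at [ 6.281000e-01 -8.350000e-02  2.463000e-01  1.642893e+02] w 0.0851 t 18.2
4.6 0.5 14.6 -0.33  -> [ 5.85e-01 -6.70e-02  1.00e-01  1.83e+02]
0.0 -0.0 9.4 0.0  -> [ 5.85e-01 -6.70e-02  6.00e-03  1.83e+02]
```

>>> {"api": "send_rows", "payload": {
  "motion": "-1 4.6 0.5 14.6 -0.33;-1 4.6 0.5 14.6 -0.33;-1 4.6 0.5 14.6 -0.33;-1 4.6 0.5 14.6 -0.33;-1 4.6 0.5 14.6 -0.33"
}}

```text
clock: 18.7
eef_pos: [0.5851, -0.0662, 0.1011]
tool_rot: [-0.027, 1.0, 0.0, -0.001]
ft_force: [1.4, -1.0, 1.2]
grip_width: 0.0853
grasp_force: 0.0
```

>>> {"api": "send_rows", "payload": {
  "motion": "-1 0 0 3 0;-1 0 0 6 0;-1 0 0 8 0;-1 0 0 9 0;-1 0 0 9 0"
}}

```text
clock: 19.2
eef_pos: [0.5887, -0.0661, 0.0128]
tool_rot: [-0.028, 1.0, -0.0, 0.002]
ft_force: [0.4, 0.3, 0.1]
grip_width: 0.0854
grasp_force: 0.0
```

>>> {"api": "send_rows", "payload": {
  "motion": "0 0 0 0 0;1 0 0 0 0;1 0 0 0 0;1 0 0 0 0;1 0 0 0 0"
}}

```text
clock: 19.7
eef_pos: [0.5874, -0.0652, 0.0135]
tool_rot: [-0.029, 1.0, -0.0, 0.002]
ft_force: [-1.9, 0.5, 7.1]
grip_width: 0.0386
grasp_force: 58.0
```

>>> {"api": "send_rows", "payload": {
  "motion": "1 0 0 0 0;1 0 0 -2 0;1 0 0 -6 0;1 0 0 -11 0;1 0 0 -15 0"
}}

```text
clock: 20.2
eef_pos: [0.5863, -0.0652, 0.1641]
tool_rot: [-0.029, 1.0, -0.0, 0.001]
ft_force: [2.1, -0.0, -0.5]
grip_width: 0.0388
grasp_force: 59.0
```

```bash
cat >> h.py <<'E'
C=np.array([.5513,-.196]); a0=np.radians(-15.9); TX=np.array([np.cos(a0),np.sin(a0)]); TY=np.array([-TX[1],TX[0]])
def tw(x,y=0): return C+x*TX+y*TY
E
python3 -c "
from h import *
p=tw(-.106); print(p,tw(-.047),tw(.062)); plan([(p[0],p[1],.24,254.1),(p[0],p[1],.14,254.1)], None if 0 else np.r_[bot.get_obs()['eef_pos'],yaw(bot.get_obs())%360])
o=bot.get_obs();print(o['joint_pos'].round(2))"
```

```text
[ 0.44935542 -0.16696032] [ 0.50609816 -0.18312392] [ 0.61092796 -0.21298547]
at [ 5.86300e-01 -6.52000e-02  1.64100e-01  1.83281e+02] w 0.0388 t 20.2
7.1 -4.7 -3.8 -0.62  -> [ 5.18000e-01 -1.16000e-01  2.02000e-01  2.18691e+02]
8.5 0.4 -3.8 -0.62  -> [ 4.490e-01 -1.670e-01  2.400e-01  2.541e+02]
0.1 -0.0 10.0 0.0  -> [ 4.490e-01 -1.670e-01  1.400e-01  2.541e+02]
[-0.11  0.45  0.13  1.25  0.   -0.17]
```

>>> {"api": "send_rows", "payload": {
  "motion": "1 0 0 -3.8 0;1 2 -1.2 -3.8 -0.15;1 4 -2.4 -3.8 -0.3;1 6 -4 -3.8 -0.45;1 7.1 -4.7 -3.8 -0.62"
}}

```text
clock: 20.7
eef_pos: [0.5162, -0.1171, 0.1997]
tool_rot: [-0.325, 0.946, -0.0, -0.0]
ft_force: [-0.0, -0.9, -0.6]
grip_width: 0.0387
grasp_force: 58.9
```

>>> {"api": "send_rows", "payload": {
  "motion": "1 2 0.1 -1 -0.15;1 4 0.2 -2 -0.3;1 6 0.3 -3.8 -0.45;1 8.5 0.4 -3.8 -0.62;1 8.5 0.4 -3.8 -0.62"
}}

```text
clock: 21.2
eef_pos: [0.4462, -0.1661, 0.2384]
tool_rot: [-0.596, 0.803, -0.0, -0.0]
ft_force: [0.7, 0.4, -1.6]
grip_width: 0.0387
grasp_force: 58.9
```

```bash
python3 -c "
from h import *
p=tw(-.106); o=bot.get_obs(); s=np.r_[o['eef_pos'],yaw(o)%360]; plan([(p[0],p[1],.15,254.1),(p[0],p[1],.127,254.1)],s)
o=bot.get_obs();print(o['joint_pos'].round(2))"
```

```text
at [ 4.462000e-01 -1.661000e-01  2.384000e-01  2.531532e+02] w 0.0387 t 21.2
-0.0 -0.3 8.8 -0.02  -> [ 4.490e-01 -1.670e-01  1.500e-01  2.541e+02]
-0.0 -0.0 2.3 0.0  -> [ 4.490e-01 -1.670e-01  1.270e-01  2.541e+02]
[-0.36  0.19 -0.04  1.34 -0.   -1.63]
```

>>> {"api": "send_rows", "payload": {
  "motion": "1 0 -0.3 0 -0.02;1 0 -0.3 3 -0.02;1 0 -0.3 6 -0.02;1 0 -0.3 8.8 -0.02;1 0 -0.3 8.8 -0.02"
}}

```text
clock: 21.7
eef_pos: [0.4486, -0.1641, 0.1453]
tool_rot: [-0.604, 0.797, 0.004, -0.002]
ft_force: [-0.8, -0.1, -1.9]
grip_width: 0.0389
grasp_force: 59.2
```

>>> {"api": "send_rows", "payload": {
  "motion": "1 0 0 0.5 0;1 0 0 1 0;1 0 0 1.5 0;1 0 0 2 0;1 0 0 2 0"
}}

```text
clock: 22.2
eef_pos: [0.4508, -0.1658, 0.129]
tool_rot: [-0.604, 0.797, 0.0, -0.0]
ft_force: [-0.3, -0.4, -1.1]
grip_width: 0.0386
grasp_force: 59.2
```

>>> {"api": "send_rows", "payload": {
  "motion": "1 0 0 0.2 0;1 0 0 0.3 0;1 0 0 0.3 0;1 0 0 0.3 0;1 0 0 0.3 0"
}}

```text
clock: 22.7
eef_pos: [0.4512, -0.166, 0.1266]
tool_rot: [-0.604, 0.797, -0.0, 0.0]
ft_force: [0.1, -0.1, 0.2]
grip_width: 0.0387
grasp_force: 59.6
```

>>> {"api": "send_rows", "payload": {
  "motion": "0.05 0 0 0 0;0 0 0 0 0;-0.1 0 0 0 0;-0.13 0 0 0 0;-0.13 0 0 0 0"
}}

```text
clock: 23.2
eef_pos: [0.4511, -0.1659, 0.1264]
tool_rot: [-0.604, 0.797, -0.0, 0.0]
ft_force: [-0.1, 0.2, 0.5]
grip_width: 0.0482
grasp_force: 0.0
```

>>> {"api": "send_rows", "payload": {
  "motion": "-0.13 0 0 -2 0;-0.13 0 0 -5 0;-0.13 0 0 -9 0;-0.2 0 0 -12 0;-1 0 0 -14 0"
}}

```text
clock: 23.7
eef_pos: [0.4518, -0.1662, 0.269]
tool_rot: [-0.604, 0.797, -0.002, 0.001]
ft_force: [0.8, -0.2, -0.6]
grip_width: 0.0642
grasp_force: 0.0
```

```bash
python3 -c "
from h import *
o=bot.get_obs(); save('wrist','w6.png')
for t in('marble_mid','frame_grip','gabbro_mid','ore_mid'): print(t,[(d['rect'],d['conf']) for d in boxes_of('wrist',t)])
print('pred',proj('wrist',np.r_[tw(-.106),.134],o))
plan([(.52,-.38,.25,254)],np.r_[o['eef_pos'],yaw(o)%360])"
```

```text
marble_mid [([280.9, 192.2, 62.8, 58.6], 0.82), ([437.7, 393.1, 28.4, 33.2], 0.64), ([3.4, 21.1, 6.8, 18.5], 0.5)]
frame_grip [([181.3, 197.9, 358.6, 99.0], 0.95)]
gabbro_mid [([88.3, 18.8, 73.7, 37.6], 0.72)]
ore_mid []
pred [284.38554811 193.34837178]
at [ 4.518000e-01 -1.662000e-01  2.690000e-01  2.543253e+02] w 0.0849 t 23.9
18.7 -12.3 1.9 0.01  -> [ 5.20e-01 -3.80e-01  2.50e-01  2.54e+02]
```

>>> {"api": "send_rows", "payload": {
  "motion": "-1 12.5 -14 -1 0;-1 12.5 -14 -1 0;-1 12.5 -14 -1 0;-1 12.5 -14 -1 0;-1 12.5 -14 -1 0"
}}

```text
clock: 24.45
eef_pos: [0.5529, -0.3277, 0.2706]
tool_rot: [-0.603, 0.798, 0.003, -0.001]
ft_force: [0.1, 0.4, -1.2]
grip_width: 0.0855
grasp_force: 0.0
```

```bash
python3 -c "
from h import *
o=bot.get_obs(); a=save('wrist','w7.png'); print(o['eef_pos'].tolist(),o['tool_rot'].tolist())
for t in('gabbro_mid','ore_mid','fossil_mid','bottle_red','bottle_acid'): print(t,[(d['rect'],d['conf']) for d in boxes_of('wrist',t)][:3])
print(proj('wrist',(.598,-.378,.02),o),proj('wrist',(.49,-.448,.02),o))"
```

```text
[0.5528826408325406, -0.32767867515308324, 0.27057952319185635] [-0.6026695193635322, 0.7979856202881427, 0.002511116373830137, -0.0014472518904497034]
gabbro_mid [([225.4, 137.8, 74.1, 50.1], 0.63)]
ore_mid [([303.9, 39.6, 60.0, 54.7], 0.7)]
fossil_mid []
bottle_red [([190.5, 33.1, 40.0, 35.4], 0.83)]
bottle_acid []
[229.76901162 139.10884646] [306.14611483  46.28016095]
```

View pics/w7.png

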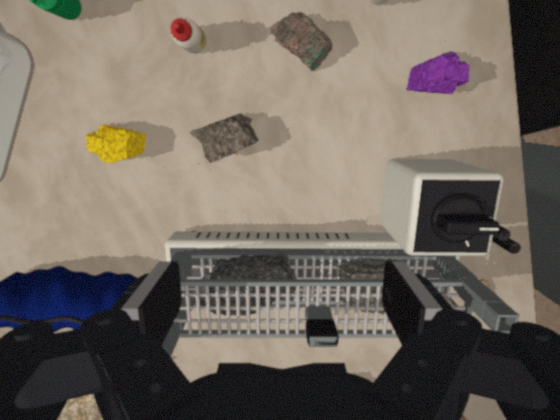

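```bash
python3 -c "
from h import *
o={'eef_pos':[0.5528826408325406, -0.32767867515308324, 0.27057952319185635],'tool_rot':[-0.6026695193635322, 0.7979856202881427, 0.002511116373830137, -0.0014472518904497034]}
g=ray('wrist',225,138,.024,o);r=ray('wrist',302,41,.02,o);print(g,r)
n=bot.get_obs(); plan([(g[0],g[1],.10,189),(g[0],g[1],.006,189)],np.r_[n['eef_pos'],yaw(n)%360])"
```

```text
[ 0.60211829 -0.38080541  0.024     ] [ 0.49291609 -0.45413082  0.02      ]
at [  0.5515  -0.3228   0.2768 254.3886] w 0.0853 t 24.8
2.1 -3.2 8.8 0.57  -> [ 5.77000e-01 -3.52000e-01  1.88000e-01  2.21694e+02]
0.0 -3.9 8.9 0.57  -> [ 6.02e-01 -3.81e-01  1.00e-01  1.89e+02]
0.1 -0.0 9.4 0.0  -> [ 6.02e-01 -3.81e-01  6.00e-03  1.89e+02]
```

>>> {"api": "send_rows", "payload": {
  "motion": "-1 2.1 -3.2 4 0.15;-1 2.1 -3.2 8.8 0.3;-1 2.1 -3.2 8.8 0.45;-1 2.1 -3.2 8.8 0.57;-1 2.1 -3.2 8.8 0.57"
}}

```text
clock: 25.25
eef_pos: [0.5768, -0.3518, 0.1887]
tool_rot: [-0.356, 0.934, 0.0, -0.0]
ft_force: [0.0, 0.2, 1.0]
grip_width: 0.0855
grasp_force: 0.0
```

>>> {"api": "send_rows", "payload": {
  "motion": "-1 0 -3.9 4 0.15;-1 0 -3.9 4 0.3;-1 0 -3.9 4 0.45;-1 0 -3.9 4 0.57;-1 0 -3.9 4 0.57"
}}

```text
clock: 25.75
eef_pos: [0.6035, -0.3817, 0.1496]
tool_rot: [-0.08, 0.997, -0.001, 0.001]
ft_force: [0.5, -0.7, -0.1]
grip_width: 0.0851
grasp_force: 0.0
```

```bash
python3 -c "
from h import *
vision.camera('wrist'); o=bot.get_obs(); save('wrist','w8.png')
d=boxes_of('wrist','gabbro_mid'); print(d[:2]); u,v=d[0]['rect'][:2]; g=ray('wrist',u,v,.024,o); print(g)
n=bot.get_obs(); plan([(g[0],g[1],.10,189),(g[0],g[1],.006,189)],np.r_[n['eef_pos'],yaw(n)%360])"
```

```text
[{'rect': [282.4, 189.6, 56.5, 81.4], 'conf': 0.86}, {'rect': [146.9, 176.9, 55.5, 44.0], 'conf': 0.22}]
[ 0.59717318 -0.38225957  0.024     ]
at [ 6.034000e-01 -3.818000e-01  1.496000e-01  1.892223e+02] w 0.0854 t 25.9
0.6 0.1 5.0 0.0  -> [ 5.97e-01 -3.82e-01  1.00e-01  1.89e+02]
0.0 -0.0 9.4 0.0  -> [ 5.97e-01 -3.82e-01  6.00e-03  1.89e+02]
```

>>> {"api": "send_rows", "payload": {
  "motion": "-1 0.5 0.1 4 0;-1 0.5 0.1 8 0;-1 0.5 0.1 12 0;-1 0.5 0.1 14 0;-1 0.5 0.1 14 0"
}}

```text
clock: 26.4
eef_pos: [0.5951, -0.3798, 0.004]
tool_rot: [-0.08, 0.997, 0.003, -0.003]
ft_force: [-0.2, -0.2, -0.3]
grip_width: 0.0854
grasp_force: 0.0
```

>>> {"api": "send_rows", "payload": {
  "motion": "0 0 0 0.2 0;1 0 0 0.2 0;1 0 0 0.2 0;1 0 0 0.2 0;1 0 0 0.2 0"
}}

```text
clock: 26.9
eef_pos: [0.5995, -0.3826, 0.0092]
tool_rot: [-0.079, 0.997, -0.001, 0.002]
ft_force: [-0.7, 0.5, 6.1]
grip_width: 0.0375
grasp_force: 60.4
```

>>> {"api": "send_rows", "payload": {
  "motion": "1 0 0 0 0;1 0 0 -2 0;1 0 0 -6 0;1 0 0 -11 0;1 0 0 -16 0"
}}

```text
clock: 27.4
eef_pos: [0.5972, -0.3814, 0.1671]
tool_rot: [-0.079, 0.997, 0.001, -0.001]
ft_force: [1.3, -0.7, -2.7]
grip_width: 0.0373
grasp_force: 59.7
```

>>> {"api": "send_rows", "payload": {
  "motion": "1 0 0 -2 0;1 0 0 -4 0;1 0 0 -6 0;1 0 0 -6 0;1 0 0 -6 0"
}}

```text
clock: 27.9
eef_pos: [0.5981, -0.3819, 0.2261]
tool_rot: [-0.079, 0.997, -0.0, 0.0]
ft_force: [-0.8, 0.3, -3.0]
grip_width: 0.0374
grasp_force: 59.8
```

```bash
python3 -c "
from h import *
p=tw(.065); n=bot.get_obs(); plan([(p[0],p[1],.23,164.1),(p[0],p[1],.15,164.1)],np.r_[n['eef_pos'],yaw(n)%360])"
```

```text
at [  0.5981  -0.3819   0.2261 189.0132] w 0.0374 t 27.9
-4.2 16.4 -0.4 0.43  -> [  0.614  -0.214   0.23  164.1  ]
-0.0 -0.0 8.0 0.0  -> [ 6.140e-01 -2.140e-01  1.500e-01  1.641e+02]
```

>>> {"api": "send_rows", "payload": {
  "motion": "1 -1 4 -0.4 0.1;1 -2 8 -0.4 0.2;1 -3 12 -0.4 0.3;1 -4.2 16.4 -0.4 0.43;1 -4.2 16.4 -0.4 0.43"
}}

```text
clock: 28.4
eef_pos: [0.6136, -0.2067, 0.2284]
tool_rot: [0.133, 0.991, 0.002, -0.002]
ft_force: [0.0, -0.8, -2.2]
grip_width: 0.0373
grasp_force: 60.2
```

>>> {"api": "send_rows", "payload": {
  "motion": "1 0 0 0 0;1 0 0 3 0;1 0 0 6 0;1 0 0 8 0;1 0 0 8 0"
}}

```text
clock: 28.9
eef_pos: [0.6103, -0.2138, 0.1449]
tool_rot: [0.137, 0.991, 0.001, -0.005]
ft_force: [0.1, 0.2, -2.9]
grip_width: 0.0378
grasp_force: 60.1
```

```bash
python3 -c "
from h import *
p=tw(.065); n=bot.get_obs(); plan([(p[0],p[1],.1225,164.1)])"
```

```text
at [ 6.103000e-01 -2.138000e-01  1.449000e-01  1.642847e+02] w 0.0378 t 28.9
-0.3 0.1 2.2 0.0  -> [ 6.140e-01 -2.140e-01  1.220e-01  1.641e+02]
```

>>> {"api": "send_rows", "payload": {
  "motion": "1 -0.1 0 0.6 0;1 -0.1 0 1.2 0;1 -0.1 0 1.8 0;1 -0.1 0 2 0;1 -0.1 0 2 0"
}}

```text
clock: 29.4
eef_pos: [0.6147, -0.2135, 0.1302]
tool_rot: [0.136, 0.991, 0.0, -0.0]
ft_force: [-0.8, 0.5, -2.3]
grip_width: 0.0374
grasp_force: 60.2
```

>>> {"api": "send_rows", "payload": {
  "motion": "1 0 0 0 0;1 0 0 0 0;1 0 0 0 0;1 0 0 0 0;1 0 0 0 0"
}}

```text
clock: 29.9
eef_pos: [0.6148, -0.2136, 0.1304]
tool_rot: [0.136, 0.991, -0.0, 0.0]
ft_force: [0.0, 0.4, -3.7]
grip_width: 0.0376
grasp_force: 60.2
```

>>> {"api": "send_rows", "payload": {
  "motion": "1 0 0 0.3 0;1 0 0 0.6 0;1 0 0 0.7 0;1 0 0 0.7 0;1 0 0 0.7 0"
}}

```text
clock: 30.4
eef_pos: [0.6148, -0.2136, 0.1232]
tool_rot: [0.136, 0.991, 0.0, -0.0]
ft_force: [0.6, -0.1, -3.1]
grip_width: 0.0379
grasp_force: 60.1
```

>>> {"api": "send_rows", "payload": {
  "motion": "1 0 0 0.1 0;1 0 0 0.2 0;1 0 0 0.2 0;1 0 0 0.2 0;1 0 0 0.2 0"
}}

```text
clock: 30.9
eef_pos: [0.6149, -0.2136, 0.1222]
tool_rot: [0.136, 0.991, -0.0, 0.0]
ft_force: [-2.7, 1.3, 5.8]
grip_width: 0.0374
grasp_force: 61.8
```

>>> {"api": "send_rows", "payload": {
  "motion": "0 0 0 0 0;-0.3 0 0 0 0;-0.5 0 0 0 0;-0.5 0 0 0 0;-0.5 0 0 0 0"
}}

```text
clock: 31.4
eef_pos: [0.6148, -0.2136, 0.1211]
tool_rot: [0.136, 0.991, 0.0, -0.0]
ft_force: [0.2, 0.1, -0.1]
grip_width: 0.0641
grasp_force: 0.0
```

>>> {"api": "send_rows", "payload": {
  "motion": "-0.5 0 0 -3 0;-0.5 0 0 -6 0;-0.5 0 0 -10 0;-1 0 0 -12 0;-1 0 0 -12 0"
}}

```text
clock: 31.9
eef_pos: [0.6168, -0.2143, 0.246]
tool_rot: [0.136, 0.991, -0.001, 0.004]
ft_force: [1.4, 0.1, -0.5]
grip_width: 0.0853
grasp_force: 0.0
```

```bash
python3 -c "
from h import *
o=bot.get_obs(); save('wrist','w9.png')
print([(d['rect'],d['conf']) for d in boxes_of('wrist','gabbro_mid')],proj('wrist',np.r_[tw(.065),.137],o),proj('wrist',np.r_[tw(.065,.03),.137],o))
# ore viewed when TCP at ore, z .15, yaw 123
plan([(.53,-.33,.22,145),(.493,-.450,.15,123)])"
```

```text
[([282.5, 196.9, 56.0, 85.9], 0.84)] [281.23312975 197.79214751] [320.51589924 198.02987169]
at [  0.6149  -0.2136   0.2413 164.3685] w 0.0853 t 32.0
5.0 -13.5 2.1 0.34  -> [  0.53  -0.33   0.22 145.  ]
-3.8 -12.0 7.0 0.38  -> [  0.493  -0.45    0.15  123.   ]
```

>>> {"api": "send_rows", "payload": {
  "motion": "-1 5 -13.5 2.1 0.34;-1 5 -13.5 2.1 0.34;-1 5 -13.5 2.1 0.34;-1 5 -13.5 2.1 0.34;-1 5 -13.5 2.1 0.34"
}}

```text
clock: 32.5
eef_pos: [0.5285, -0.3306, 0.2181]
tool_rot: [0.303, 0.953, 0.001, -0.002]
ft_force: [-0.0, 0.4, -0.1]
grip_width: 0.0854
grasp_force: 0.0
```

>>> {"api": "send_rows", "payload": {
  "motion": "-1 -3.8 -12 7 0.38;-1 -3.8 -12 7 0.38;-1 -3.8 -12 7 0.38;-1 -3.8 -12 7 0.38;-1 -3.8 -12 7 0.38"
}}

```text
clock: 33.0
eef_pos: [0.4922, -0.4491, 0.1482]
tool_rot: [0.476, 0.88, 0.001, -0.002]
ft_force: [0.2, -0.2, -0.1]
grip_width: 0.0853
grasp_force: 0.0
```

```bash
python3 -c "
from h import *
vision.camera('wrist'); o=bot.get_obs(); save('wrist','w10.png')
d=boxes_of('wrist','ore_mid'); print(d[:2]); u,v=d[0]['rect'][:2]; g=ray('wrist',u,v,.02,o); print(g)
n=bot.get_obs(); plan([(g[0],g[1],.10,123),(g[0],g[1],.006,123)])"
```

```text
[{'rect': [276.3, 199.4, 46.6, 81.6], 'conf': 0.72}, {'rect': [363.6, 304.2, 43.7, 58.3], 'conf': 0.39}]
[ 0.49123287 -0.45355458  0.02      ]
at [  0.4939  -0.4487   0.1511 123.2924] w 0.0853 t 33.1
-0.3 -0.5 5.1 0.01  -> [ 4.91e-01 -4.54e-01  1.00e-01  1.23e+02]
0.0 0.0 9.4 -0.0  -> [ 4.91e-01 -4.54e-01  6.00e-03  1.23e+02]
```

View pics/w10.png

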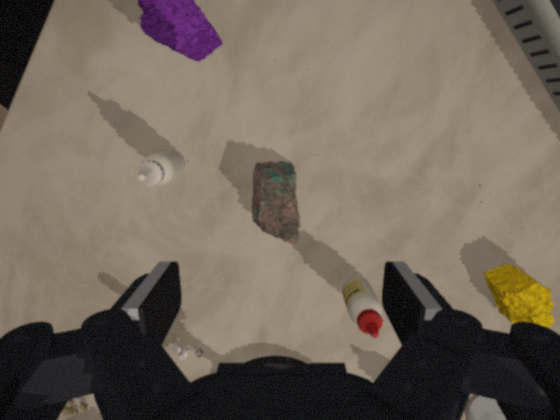

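>>> {"api": "send_rows", "payload": {
  "motion": "-1 -0.3 -0.5 3 -0.1;-1 -0.3 -0.5 7 -0.1;-1 -0.3 -0.5 11 -0.1;-1 -0.3 -0.5 14.4 -0.1;-1 -0.3 -0.5 14.4 -0.1"
}}

```text
clock: 33.65
eef_pos: [0.4877, -0.4509, 0.0015]
tool_rot: [0.43, 0.903, 0.002, -0.005]
ft_force: [-0.9, 1.4, 0.1]
grip_width: 0.0852
grasp_force: 0.0
```

>>> {"api": "send_rows", "payload": {
  "motion": "0 0 0 0 0;1 0 0 0 0;1 0 0 0 0;1 0 0 0 0;1 0 0 0 0"
}}

```text
clock: 34.15
eef_pos: [0.492, -0.4566, 0.0099]
tool_rot: [0.432, 0.902, -0.0, 0.003]
ft_force: [1.1, 1.7, 5.7]
grip_width: 0.0372
grasp_force: 58.4
```

>>> {"api": "send_rows", "payload": {
  "motion": "1 0 0 0 0;1 0 0 -2 0;1 0 0 -6 0;1 0 0 -11 0;1 0 0 -16 0"
}}

```text
clock: 34.65
eef_pos: [0.4894, -0.4551, 0.1686]
tool_rot: [0.432, 0.902, 0.0, 0.0]
ft_force: [1.1, -1.1, -1.6]
grip_width: 0.0373
grasp_force: 59.4
```

>>> {"api": "send_rows", "payload": {
  "motion": "1 0 0 -3 0;1 0 0 -6 0;1 0 0 -6 0;1 0 0 -6 0;1 0 0 -6 0"
}}

```text
clock: 35.15
eef_pos: [0.4891, -0.4548, 0.2248]
tool_rot: [0.432, 0.902, 0.0, -0.001]
ft_force: [-0.1, 0.8, -2.4]
grip_width: 0.0374
grasp_force: 59.4
```

```bash
python3 -c "
from h import *
p=tw(-.047); plan([(p[0],p[1],.23,164.1),(p[0],p[1],.15,164.1)])"
```

```text
at [  0.4891  -0.4548   0.2248 128.8419] w 0.0374 t 35.1
10.0 9.2 -0.3 -0.31  -> [  0.498  -0.319   0.227 146.471]
6.8 11.8 -0.2 -0.31  -> [  0.506  -0.183   0.23  164.1  ]
0.0 0.0 8.0 0.0  -> [ 5.060e-01 -1.830e-01  1.500e-01  1.641e+02]
```

>>> {"api": "send_rows", "payload": {
  "motion": "1 3 3 -0.3 -0.1;1 6 6 -0.3 -0.2;1 10 9.2 -0.3 -0.31;1 10 9.2 -0.3 -0.31;1 10 9.2 -0.3 -0.31"
}}

```text
clock: 35.65
eef_pos: [0.4982, -0.3181, 0.2279]
tool_rot: [0.286, 0.958, 0.0, -0.001]
ft_force: [0.4, 0.2, -1.7]
grip_width: 0.0367
grasp_force: 59.4
```

>>> {"api": "send_rows", "payload": {
  "motion": "1 2 3.5 -0.2 -0.1;1 4 7 -0.2 -0.2;1 6 10 -0.2 -0.31;1 6.8 11.8 -0.2 -0.31;1 6.8 11.8 -0.2 -0.31"
}}

```text
clock: 36.15
eef_pos: [0.5072, -0.1828, 0.2307]
tool_rot: [0.135, 0.991, 0.0, -0.0]
ft_force: [-0.1, -0.8, -1.6]
grip_width: 0.0369
grasp_force: 59.5
```

```bash
python3 -c "
from h import *
vision.camera('wrist')
p=tw(-.0465); plan([(p[0],p[1],.15,164.1)])"
```

```text
at [  0.5072  -0.1841   0.2307 164.3799] w 0.0368 t 36.2
0.1 0.1 8.1 0.0  -> [ 5.070e-01 -1.830e-01  1.500e-01  1.641e+02]
```

>>> {"api": "send_rows", "payload": {
  "motion": "1 0.1 0.1 3 0;1 0.1 0.1 6 0;1 0.1 0.1 8 0;1 0.1 0.1 9 0;1 0.1 0.1 9.5 0"
}}

```text
clock: 36.7
eef_pos: [0.5057, -0.1839, 0.135]
tool_rot: [0.137, 0.991, 0.0, -0.001]
ft_force: [-0.2, 0.1, -1.8]
grip_width: 0.0372
grasp_force: 59.5
```

>>> {"api": "send_rows", "payload": {
  "motion": "1 0 0 0.3 0;1 0 0 0.6 0;1 0 0 0.8 0;1 0 0 0.8 0;1 0 0 0.8 0"
}}

```text
clock: 37.2
eef_pos: [0.5065, -0.1826, 0.1288]
tool_rot: [0.136, 0.991, -0.0, 0.0]
ft_force: [-0.5, -0.1, -0.9]
grip_width: 0.037
grasp_force: 59.5
```

>>> {"api": "send_rows", "payload": {
  "motion": "1 0 0 0.3 0;1 0 0 0.5 0;1 0 0 0.6 0;1 0 0 0.6 0;1 0 0 0.6 0"
}}

```text
clock: 37.7
eef_pos: [0.5062, -0.1825, 0.1229]
tool_rot: [0.136, 0.991, -0.0, 0.0]
ft_force: [-2.0, 0.3, 4.6]
grip_width: 0.0373
grasp_force: 60.5
```

>>> {"api": "send_rows", "payload": {
  "motion": "0 0 0 0 0;-0.3 0 0 0 0;-0.5 0 0 0 0;-0.5 0 0 0 0;-0.5 0 0 0 0"
}}

```text
clock: 38.2
eef_pos: [0.5062, -0.1826, 0.1222]
tool_rot: [0.136, 0.991, 0.0, -0.0]
ft_force: [0.2, -0.0, -0.2]
grip_width: 0.064
grasp_force: 0.0
```

>>> {"api": "send_rows", "payload": {
  "motion": "-0.5 0 0 -3 0;-0.5 0 0 -6 0;-0.5 0 0 -10 0;0 0 0 -13 0;0 0 0 -13 0"
}}

```text
clock: 38.7
eef_pos: [0.5087, -0.1835, 0.2575]
tool_rot: [0.136, 0.991, -0.001, 0.005]
ft_force: [1.3, -0.4, 0.1]
grip_width: 0.0425
grasp_force: 0.0
```

```bash
python3 -c "
from h import *
o=bot.get_obs(); save('wrist','w11.png')
p=tw(-.13,-.095); print(p)
plan([(p[0]+.03,p[1]-.01,.25,164.1)])"
```

```text
[ 0.4002475  -0.25175073]
at [  0.5076  -0.1831   0.2548 164.3692] w 0.0427 t 38.8
5.3 -9.7 0.5 0.0  -> [  0.43   -0.262   0.25  164.1  ]
```

View pics/w11.png

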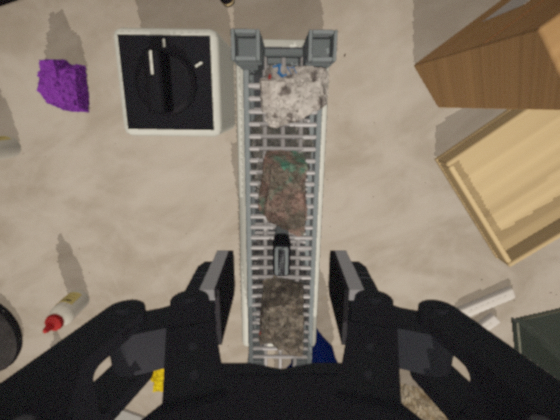

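```bash
python3 -c "
from h import *
o=bot.get_obs()
k=ray('wrist',167,81,.133,o); h=np.mean([ray('wrist',u,v,.1,o) for u,v in [(117,30),(217,30),(220,133),(126,133)]],0); print(k,h,proj('wrist',np.r_[tw(-.13,-.095),.133],o))
p=tw(-.13,-.095); plan([(p[0],p[1],.25,164.1),(p[0],p[1],.15,164.1)])"
```

```text
[ 0.40031695 -0.24014207  0.133     ] [ 0.39803407 -0.24791518  0.1       ] [152.11372721  85.42443422]
at [  0.5076  -0.1831   0.2548 164.3692] w 0.0427 t 38.8
8.5 -9.5 0.5 0.0  -> [  0.4    -0.252   0.25  164.1  ]
-0.0 -0.0 10.0 0.0  -> [ 4.000e-01 -2.520e-01  1.500e-01  1.641e+02]
```

>>> {"api": "send_rows", "payload": {
  "motion": "0 8.5 -9.2 2.5 0;0 8.5 -9.2 2.5 0;0 8.5 -9.2 2.5 0;0 8.5 -9.2 2.5 0;0 8.5 -9.2 2.5 0"
}}

```text
clock: 39.25
eef_pos: [0.3988, -0.2482, 0.2262]
tool_rot: [0.137, 0.991, 0.001, -0.001]
ft_force: [0.1, -0.2, 1.1]
grip_width: 0.0432
grasp_force: 0.0
```

```bash
python3 -c "
from h import *
vision.camera('wrist');o=bot.get_obs(); a=save('wrist','w12.png'); print(o['eef_pos'].tolist(),o['tool_rot'].tolist(),boxes_of('wrist','knob_grip')[:2])
print(proj('wrist',np.r_[tw(-.13,-.095),.133],o))
g=cv2.convertScaleAbs(a[110:290,180:380,::-1],alpha=2.0,beta=10); cv2.imwrite('pics/w12z.png',cv2.resize(g,None,fx=3,fy=3,interpolation=cv2.INTER_CUBIC))"
```

```text
[0.39964425394599506, -0.24807009797607804, 0.22663961450083694] [0.13608896158876643, 0.9906965077239688, 0.0003692978391304686, -0.00029620318979186607] [{'rect': [277.4, 202.1, 62.1, 68.0], 'conf': 0.59}]
[276.83513513 210.59558184]
```

View pics/w12z.png

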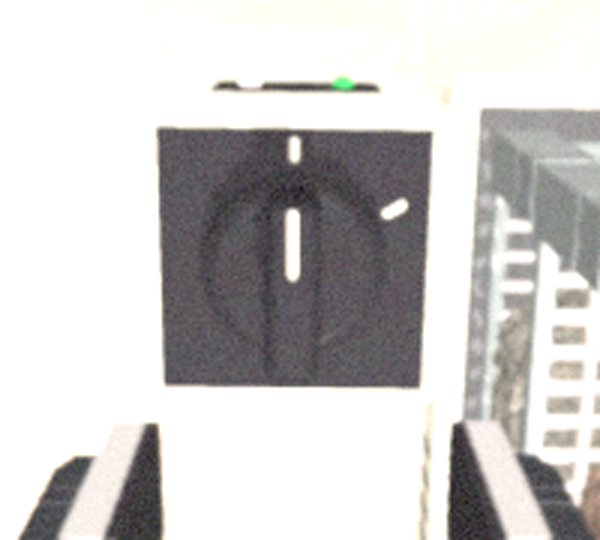

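```bash
python3 -c "
from h import *
o={'eef_pos':[0.39964425394599506, -0.24807009797607804, 0.22663961450083694],'tool_rot':[0.13608896158876643, 0.9906965077239688, 0.0003692978391304686, -0.00029620318979186607]}
k=ray('wrist',277.3,207,.133,o);print(k); plan([(k[0],k[1],.14,164.1),(k[0],k[1],.113,164.1)])"
```

```text
[ 0.3977239  -0.25068803  0.133     ]
at [  0.4004  -0.2479   0.227  164.4385] w 0.0428 t 39.4
0.2 -0.3 8.7 0.01  -> [ 3.980e-01 -2.510e-01  1.400e-01  1.641e+02]
-0.0 -0.0 2.7 -0.0  -> [ 3.980e-01 -2.510e-01  1.130e-01  1.641e+02]
```

>>> {"api": "send_rows", "payload": {
  "motion": "0 0.1 -0.3 3 0.01;0 0.1 -0.3 6 0.01;0 0.1 -0.3 8 0.01;0 0.1 -0.3 8.7 0.01;0 0.1 -0.3 8.7 0.01"
}}

```text
clock: 39.9
eef_pos: [0.3979, -0.2501, 0.1394]
tool_rot: [0.14, 0.99, 0.0, -0.001]
ft_force: [0.8, 1.0, 0.4]
grip_width: 0.0426
grasp_force: 0.0
```

>>> {"api": "send_rows", "payload": {
  "motion": "0 0 0 0 0;0 0 0 0 0;0 0 0 1 0;0 0 0 2 0;0 0 0 2 0"
}}

```text
clock: 40.4
eef_pos: [0.3966, -0.2502, 0.1187]
tool_rot: [0.141, 0.99, 0.001, -0.001]
ft_force: [0.6, 0.3, -0.2]
grip_width: 0.0425
grasp_force: 0.0
```

```bash
python3 -c "
from h import *
vision.camera('wrist');plan([(.3985,-.251,.113,164.1)])"
```

```text
at [ 3.969000e-01 -2.504000e-01  1.193000e-01  1.637875e+02] w 0.0429 t 40.5
-0.2 -0.0 0.6 -0.01  -> [ 3.980e-01 -2.510e-01  1.130e-01  1.641e+02]
```

>>> {"api": "send_rows", "payload": {
  "motion": "0 -0.2 0 0.6 0;0.5 -0.2 0 0.6 0;1 -0.2 0 0.6 0;1 -0.2 0 0.6 0;1 -0.2 0 0.6 0"
}}

```text
clock: 40.95
eef_pos: [0.3997, -0.2513, 0.1144]
tool_rot: [0.141, 0.99, 0.0, 0.0]
ft_force: [0.1, 1.4, 0.3]
grip_width: 0.0118
grasp_force: 60.1
```

>>> {"api": "send_rows", "payload": {
  "motion": "1 0 0 0 0;1 0 0 0 0.1;1 0 0 0 0.2;1 0 0 0 0.3;1 0 0 0 0.4"
}}

```text
clock: 41.45
eef_pos: [0.3996, -0.2517, 0.1144]
tool_rot: [0.337, 0.942, -0.0, 0.0]
ft_force: [-1.4, -1.2, 0.8]
grip_width: 0.0118
grasp_force: 60.2
```

>>> {"api": "send_rows", "payload": {
  "motion": "1 0 0 0 0.12;1 0 0 0 0.24;1 0 0 0 0.36;1 0 0 0 0.48;1 0 0 0 0.55"
}}

```text
clock: 41.95
eef_pos: [0.3991, -0.2519, 0.1144]
tool_rot: [0.58, 0.815, -0.001, -0.0]
ft_force: [-2.0, -1.7, 0.8]
grip_width: 0.0116
grasp_force: 60.3
```

>>> {"api": "send_rows", "payload": {
  "motion": "1 0 0 0 0.05;1 0 0 0 0.1;1 0 0 0 0.12;1 0 0 0 0.12;1 0 0 0 0.12"
}}

```text
clock: 42.45
eef_pos: [0.3991, -0.252, 0.1144]
tool_rot: [0.626, 0.78, -0.001, -0.0]
ft_force: [-3.9, -1.9, 2.8]
grip_width: 0.0117
grasp_force: 60.6
```

```bash
python3 -c "
from h import *
o=bot.get_obs();print(yaw(o),o['ft_torque'],o['ft_force'],o['eef_pos'])"
```

```text
102.52995894629387 [-0.54000213  0.9010154   0.4229685 ] [-3.86291992 -1.92861854  2.84293922] [ 0.39906871 -0.25196847  0.11441444]
```

>>> {"api": "send_rows", "payload": {
  "motion": "1 0 0 0 -0.12;1 0 0 0 -0.25;1 0 0 0 -0.38;1 0 0 0 -0.5;1 0 0 0 -0.6"
}}

```text
clock: 42.95
eef_pos: [0.3996, -0.2517, 0.1144]
tool_rot: [0.366, 0.931, -0.0, -0.0]
ft_force: [-2.7, -1.1, 2.1]
grip_width: 0.0113
grasp_force: 60.5
```

>>> {"api": "send_rows", "payload": {
  "motion": "1 0 0 0 -0.12;1 0 0 0 -0.25;1 0 0 0 -0.38;1 0 0 0 -0.47;1 0 0 0 -0.47"
}}

```text
clock: 43.45
eef_pos: [0.3998, -0.2513, 0.1144]
tool_rot: [0.141, 0.99, 0.0, 0.0]
ft_force: [-3.2, 0.6, 2.4]
grip_width: 0.0117
grasp_force: 60.5
```

>>> {"api": "send_rows", "payload": {
  "motion": "0.5 0 0 0 0;0 0 0 0 0;0 0 0 0 0;0 0 0 0 0;0 0 0 0 0"
}}

```text
clock: 43.95
eef_pos: [0.3999, -0.2514, 0.1143]
tool_rot: [0.141, 0.99, 0.0, 0.0]
ft_force: [0.7, 0.8, -0.3]
grip_width: 0.0424
grasp_force: 0.0
```

>>> {"api": "send_rows", "payload": {
  "motion": "0 0 0 -3 0;0 0 0 -7 0;0 0 0 -11 0;0 0 0 -15 0;0 0 0 -17 0"
}}

```text
clock: 44.45
eef_pos: [0.4008, -0.2522, 0.2883]
tool_rot: [0.141, 0.99, -0.001, 0.003]
ft_force: [0.0, -0.2, -0.5]
grip_width: 0.0427
grasp_force: 0.0
```

```bash
python3 -c "
from h import *
plan([(.43,.0,.33,125),(.43,.083,.33,110.5),(.43,.083,.24,110.5)])"
```

```text
at [  0.4008  -0.2522   0.2883 163.7845] w 0.0427 t 44.5
2.1 12.5 -2.1 0.34  -> [ 4.15000e-01 -1.26000e-01  3.09000e-01  1.44392e+02]
6.2 11.1 -2.1 0.34  -> [  0.43   0.     0.33 125.  ]
6.8 4.7 0.0 0.25  -> [4.300e-01 8.300e-02 3.300e-01 1.105e+02]
0.0 0.0 9.0 -0.0  -> [4.300e-01 8.300e-02 2.400e-01 1.105e+02]
```

```bash
python3 -c "
from h import *
a=cv2.imread('pics/top0.png'); s=cv2.imread('pics/scene0.png'); w=cv2.imread('pics/w5.png')
P=ray('top',269,72,.02); print(P); q=proj('scene',P); print(q)
o={'eef_pos':[0.6283955534866262, -0.08139333584568786, 0.24452828628071177],'tool_rot':[0.13490276479632857, 0.9908561918554875, -0.00018663946323741913, -0.002283917174196389]}
print('w5',ray('wrist',320,350,.03,o))
c=lambda im,u,v:cv2.resize(im[max(v-50,0):max(v-50,0)+100,max(u-50,0):max(u-50,0)+100],(390,390),interpolation=cv2.INTER_CUBIC)
cv2.imwrite('pics/q.png',np.hstack([c(a,269,72),c(s,int(q[0]),int(q[1]))]))
for n in('top','scene'):
  vision.camera(n)
  print(n,[(d['rect'],d['conf'],ray(n,*d['rect'][:2],.02).round(2)) for d in boxes_of(n,'fossil_mid')], [(d['rect'],d['conf']) for d in boxes_of(n,'carton_mid')])
"
```

```text
[ 0.87422857 -0.1132849   0.02      ]
[154.13984637 209.33523504]
w5 [ 0.85089144 -0.09368369  0.03      ]
top [] [([184.5, 247.9, 97.0, 59.1], 0.86), ([157.4, 196.3, 140.9, 110.4], 0.71)]
scene [([330.5, 182.2, 22.0, 14.9], 0.17, array([ 0.4 , -0.32,  0.02]))] [([298.1, 296.0, 38.1, 113.4], 0.66)]
```

View pics/q.png

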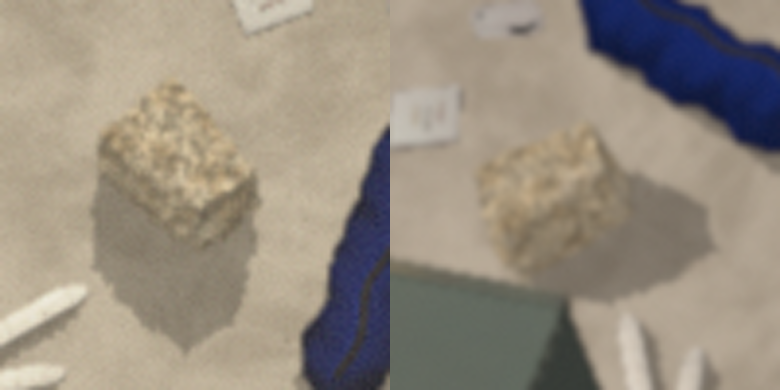

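>>> {"api": "send_rows", "payload": {
  "motion": "-1 2.1 12.5 -2.1 0.34;-1 2.1 12.5 -2.1 0.34;-1 2.1 12.5 -2.1 0.34;-1 2.1 12.5 -2.1 0.34;-1 2.1 12.5 -2.1 0.34"
}}

```text
clock: 45.25
eef_pos: [0.4141, -0.1248, 0.3042]
tool_rot: [0.305, 0.952, -0.0, -0.001]
ft_force: [0.3, -0.2, -0.2]
grip_width: 0.0851
grasp_force: 0.0
```

>>> {"api": "send_rows", "payload": {
  "motion": "-1 6.2 11.1 -2.1 0.34;-1 6.2 11.1 -2.1 0.34;-1 6.2 11.1 -2.1 0.34;-1 6.2 11.1 -2.1 0.34;-1 6.2 11.1 -2.1 0.34"
}}

```text
clock: 45.75
eef_pos: [0.4288, 0.0004, 0.3254]
tool_rot: [0.462, 0.887, -0.001, -0.001]
ft_force: [0.1, -1.3, -0.4]
grip_width: 0.0854
grasp_force: 0.0
```

>>> {"api": "send_rows", "payload": {
  "motion": "-1 6.8 4.7 0 0.25;-1 6.8 4.7 0 0.25;-1 6.8 4.7 0 0.25;-1 6.8 4.7 0 0.25;-1 6.8 4.7 0 0.25"
}}

```text
clock: 46.25
eef_pos: [0.4286, 0.0816, 0.3258]
tool_rot: [0.571, 0.821, -0.001, -0.0]
ft_force: [-1.6, 0.6, 0.5]
grip_width: 0.085
grasp_force: 0.0
```

```bash
python3 -c "
from h import *
vision.camera('wrist');o=bot.get_obs();save('wrist','w13.png'); d=boxes_of('wrist','carton_mid')[:2]; print(d,proj('wrist',(.43,.083,.19),o))
plan([(.43,.083,.24,110.5),(.43,.083,.154,110.5)])"
```

```text
[{'rect': [282.2, 177.8, 75.1, 239.0], 'conf': 0.75}, {'rect': [229.1, 352.4, 102.4, 60.2], 'conf': 0.46}] [283.63120869 192.76258824]
at [4.28600e-01 8.19000e-02 3.26200e-01 1.10382e+02] w 0.0855 t 46.4
0.1 0.2 8.6 -0.0  -> [4.300e-01 8.300e-02 2.400e-01 1.105e+02]
-0.0 -0.0 8.6 -0.0  -> [4.300e-01 8.300e-02 1.540e-01 1.105e+02]
```

>>> {"api": "send_rows", "payload": {
  "motion": "-1 0.1 0.1 4 0;-1 0.1 0.1 8.6 0;-1 0.1 0.1 12 0;-1 0.1 0.1 15 0;-1 0.1 0.1 17 0"
}}

```text
clock: 46.9
eef_pos: [0.4279, 0.0835, 0.1541]
tool_rot: [0.57, 0.821, -0.001, -0.001]
ft_force: [-0.6, 0.3, -0.1]
grip_width: 0.0855
grasp_force: 0.0
```

>>> {"api": "send_rows", "payload": {
  "motion": "0 0 0 0 0;0.5 0 0 0 0;1 0 0 0 0;1 0 0 0 0;1 0 0 0 0"
}}

```text
clock: 47.4
eef_pos: [0.43, 0.0846, 0.1575]
tool_rot: [0.57, 0.822, 0.001, 0.001]
ft_force: [0.8, -0.6, 2.0]
grip_width: 0.0553
grasp_force: 65.8
```

>>> {"api": "send_rows", "payload": {
  "motion": "1 0 0 0 0;1 0 0 -2 0;1 0 0 -4 0;1 0 0 -6 0;1 0 0 -8 0"
}}

```text
clock: 47.9
eef_pos: [0.4285, 0.0848, 0.2366]
tool_rot: [0.57, 0.822, -0.0, -0.001]
ft_force: [0.1, -0.1, -2.8]
grip_width: 0.0551
grasp_force: 65.6
```

>>> {"api": "send_rows", "payload": {
  "motion": "1 0.5 3 0 0;1 1 6 0 0;1 1.5 9 0 0;1 2 12 0 0;1 2 12.8 0 0"
}}

```text
clock: 48.4
eef_pos: [0.5437, 0.1499, 0.2349]
tool_rot: [0.569, 0.822, 0.0, -0.0]
ft_force: [-0.4, -0.5, -3.6]
grip_width: 0.055
grasp_force: 66.2
```

```bash
python3 -c "
from h import *
vision.camera('wrist');o=bot.get_obs();print(o['grasp_force'],o['ft_force'])
B=np.array([.5563,.1771]);d=o['eef_pos'][:2]-B;c=np.cos(np.radians(20.7));s=np.sin(np.radians(20.7));print('tray xy',d@[c,s],d@[-s,c]);plan([])"
```

```text
66.30470752716064 [ 1.73832556 -0.47646438 -2.87000822]
tray xy -0.02162533158929881 -0.021345839351620353
at [  0.5436   0.1495   0.2348 110.5803] w 0.0553 t 48.5
```

>>> {"api": "send_rows", "payload": {
  "motion": "1 0 0 2 0;1 0 0 4 0;1 0 0 6 0;1 0 0 6.7 0;1 0 0 6.7 0"
}}

```text
clock: 48.95
eef_pos: [0.5403, 0.1477, 0.168]
tool_rot: [0.57, 0.822, -0.002, -0.001]
ft_force: [0.2, -0.1, -3.5]
grip_width: 0.0551
grasp_force: 66.1
```

>>> {"api": "send_rows", "payload": {
  "motion": "1 0 0 0.2 0;1 0 0 0.3 0;1 0 0 0.4 0;1 0 0 0.4 0;1 0 0 0.4 0"
}}

```text
clock: 49.45
eef_pos: [0.5421, 0.1483, 0.1656]
tool_rot: [0.57, 0.822, 0.0, 0.0]
ft_force: [0.8, 0.4, -3.1]
grip_width: 0.0549
grasp_force: 66.2
```

>>> {"api": "send_rows", "payload": {
  "motion": "1 0 0 0.1 0;1 0 0 0.2 0;1 0 0 0.2 0;1 0 0 0.3 0;1 0 0 0.3 0"
}}

```text
clock: 49.95
eef_pos: [0.5422, 0.1483, 0.1635]
tool_rot: [0.57, 0.822, 0.0, 0.0]
ft_force: [-2.3, -1.0, 4.9]
grip_width: 0.0552
grasp_force: 67.1
```

>>> {"api": "send_rows", "payload": {
  "motion": "0.3 0 0 0 0;0 0 0 0 0;-0.5 0 0 0 0;-1 0 0 0 0;-1 0 0 0 0"
}}

```text
clock: 50.45
eef_pos: [0.5421, 0.1483, 0.1621]
tool_rot: [0.57, 0.822, 0.0, 0.0]
ft_force: [-0.7, 0.1, 0.8]
grip_width: 0.0855
grasp_force: 0.0
```

>>> {"api": "send_rows", "payload": {
  "motion": "-1 0 0 -3 0;-1 0 0 -7 0;-1 0 0 -11 0;-1 0 0 -15 0;-1 0 0 -17 0"
}}

```text
clock: 50.95
eef_pos: [0.543, 0.1486, 0.3364]
tool_rot: [0.57, 0.822, 0.002, 0.002]
ft_force: [-0.4, 0.7, 0.4]
grip_width: 0.0852
grasp_force: 0.0
```

>>> {"api": "send_rows", "payload": {
  "motion": "-1 0 -4 0 0;-1 0 -8 0 0;-1 0 -12 0 0;-1 0 -16 0 0;-1 0 -16 0 0"
}}

```text
clock: 51.45
eef_pos: [0.3879, 0.0909, 0.3327]
tool_rot: [0.57, 0.822, -0.001, -0.0]
ft_force: [0.2, 0.6, -0.3]
grip_width: 0.0853
grasp_force: 0.0
```

```bash
python3 -c "
from h import *
o=bot.get_obs();
for n in('top','scene'):
  save(n,n+'9.png')
  for t,z in(('carton_mid',.1),('bay_mid',.006),('frame_grip',.12),('marble_mid',.134),('ore_mid',.133),('gabbro_mid',.136),('fossil_mid',.02),('bottle_red',.03),('bottle_acid',.03)): print(n,t,[(np.round(d['rect']).tolist(),round(d['conf'],2),ray(n,*d['rect'][:2],z)[:2].round(3).tolist()) for d in boxes_of(n,t)][:4])
print(tw(-.103),tw(-.047),tw(.065))
"
```

```text
top carton_mid [([156.0, 199.0, 104.0, 58.0], 0.98, [0.542, 0.167]), ([159.0, 196.0, 143.0, 103.0], 0.38, [0.55, 0.16])]
top bay_mid [([160.0, 198.0, 145.0, 106.0], 0.97, [0.552, 0.179])]
top frame_grip [([308.0, 191.0, 69.0, 143.0], 0.68, [0.552, -0.202]), ([332.0, 256.0, 18.0, 23.0], 0.4, [0.395, -0.255])]
top marble_mid [([382.0, 129.0, 11.0, 23.0], 0.6, [0.693, -0.381]), ([288.0, 242.0, 23.0, 18.0], 0.59, [0.431, -0.15])]
top ore_mid [([300.0, 211.0, 21.0, 25.0], 0.75, [0.502, -0.181])]
top gabbro_mid [([313.0, 166.0, 24.0, 28.0], 0.7, [0.609, -0.214])]
top fossil_mid [([156.0, 199.0, 99.0, 60.0], 0.31, [0.549, 0.186])]
top bottle_red [([417.0, 172.0, 18.0, 10.0], 0.64, [0.6, -0.49])]
top bottle_acid [([415.0, 172.0, 18.0, 12.0], 0.64, [0.602, -0.486]), ([414.0, 251.0, 10.0, 10.0], 0.48, [0.397, -0.475])]
scene carton_mid [([243.0, 310.0, 34.0, 113.0], 0.83, [0.54, 0.154])]
scene bay_mid [([239.0, 336.0, 78.0, 143.0], 0.74, [0.547, 0.187])]
scene frame_grip [([259.0, 179.0, 90.0, 70.0], 0.88, [0.591, -0.213])]
scene marble_mid [([327.0, 357.0, 16.0, 24.0], 0.81, [0.332, 0.233]), ([235.0, 142.0, 19.0, 18.0], 0.46, [0.683, -0.311])]
scene ore_mid [([286.0, 195.0, 26.0, 15.0], 0.65, [0.508, -0.168])]
scene gabbro_mid [([251.0, 177.0, 24.0, 26.0], 0.63, [0.61, -0.203])]
scene fossil_mid []
scene bottle_red [([245.0, 310.0, 34.0, 114.0], 0.72, [0.547, 0.126]), ([278.0, 126.0, 12.0, 18.0], 0.45, [0.6, -0.491])]
scene bottle_acid []
[ 0.45224065 -0.1677822 ] [ 0.50609816 -0.18312392] [ 0.61381319 -0.21380735]
```

```bash
python3 -c "
from h import *
plan([(.5076,-.1831,.2548,164.4)])
a=cv2.imread('pics/top9.png')
print(proj('top',np.r_[tw(-.103),.134]))
c=a[215:265,265:310].astype(int)
hs=cv2.cvtColor(a,cv2.COLOR_BGR2HSV)[222:262:3,272:308:3]
print('sat');print(hs[...,1]);print('val');print(hs[...,2])"
```

```text
at [3.92100e-01 9.22000e-02 3.32400e-01 1.10513e+02] w 0.0854 t 52.5
-14.9 0.6 3.9 -0.47  -> [ 4.50000e-01 -4.50000e-02  2.94000e-01  1.37457e+02]
-13.6 -6.3 3.9 -0.47  -> [  0.508  -0.183   0.255 164.4  ]
[295.54649451 232.6809134 ]
sat
[[48 50 40 26 12 25 23 35 45 38 56 29]
 [51 50 30 25 13 25 22 36 26 24 36 24]
 [52 47 29 18 12 26 31 32 26 26 26 19]
 [50 46 28 17 21 27 22 26 29 42 24 20]
 [48 37 28 12 27 39 38 40 37 34 22 17]
 [50 30 28 36 39 36 37 31 41 32 17 16]
 [48 29 34 34 35 36 36 37 34 37 16 14]
 [43 28 36 36 35 34 34 34 35 29 23  8]
 [33 26 16 32 36 34 26 31 43 23 16 22]
 [31 23  9 14 17 21 19  6 30 22  9 19]
 [30 18 10 13 18 14 15 17 16 15 16 29]
 [28 27 21 12 17  7 15 10 13  7 10 24]
 [47 46 37 31 31 28 28 19 13  5 18 32]
 [50 50 52 51 44 41 30 27 26 22 21 41]]
val
[[181 180 180 197 124 122 165 101  90  81  87 122]
 [181 185 207 142 137 130 129  78 120 126 113 130]
 [187 175 222 102 133  87 116 113 129 109 127  92]
 [188 183 226 105  97 124 160 128 105  86 117 125]
 [182 180 188 128 162 178 169 140 166 165 128 135]
 [185 205 139 112 176 184 185 179 173 152 118 114]
 [180 223 144 149 176 178 193 171 185 159  94 128]
 [172 215 147 149 144 144 142 149 183 115 147 123]
 [184 157 110 119 126 135 120 141 147 153 144 106]
 [208 120 110 113 118  86 131 120 109  71 119 123]
 [221  99 104 100 113  94 105  75  97 105 113 170]
 [210 152 120 133  74  78 101 104  95 103 103 168]
 [141 140 158 171 189 136  99  79 118  99  98 175]
 [138 139 141 134 138 142 161 172 156 130 131 142]]
```

>>> {"api": "send_rows", "payload": {
  "motion": "-1 -14.9 0.6 3.9 -0.47;-1 -14.9 0.6 3.9 -0.47;-1 -14.9 0.6 3.9 -0.47;-1 -14.9 0.6 3.9 -0.47;-1 -14.9 0.6 3.9 -0.47"
}}

```text
clock: 52.95
eef_pos: [0.4502, -0.0478, 0.2918]
tool_rot: [0.365, 0.931, -0.001, -0.001]
ft_force: [-1.1, 0.4, 1.0]
grip_width: 0.0857
grasp_force: 0.0
```

>>> {"api": "send_rows", "payload": {
  "motion": "-1 -13.6 -6.3 3.9 -0.47;-1 -13.6 -6.3 3.9 -0.47;-1 -13.6 -6.3 3.9 -0.47;-1 -13.6 -6.3 3.9 -0.47;-1 -13.6 -6.3 3.9 -0.47"
}}

```text
clock: 53.45
eef_pos: [0.5075, -0.1846, 0.2531]
tool_rot: [0.138, 0.99, 0.0, -0.001]
ft_force: [0.0, 0.5, -0.0]
grip_width: 0.0855
grasp_force: 0.0
```

```bash
cat > chk.py <<'E'
from h import *
def T(p): d=p[:2]-C; return (np.round(d@TX,4),np.round(d@TY,4))
vision.camera('wrist');o=bot.get_obs();print(o['eef_pos'].tolist(),o['tool_rot'].tolist()); a=save('wrist','w14.png')
for t,z in(('marble_mid',.134),('ore_mid',.133),('gabbro_mid',.136)):
  for d in boxes_of('wrist',t):
    u,v,w,h=d['rect']; print(t,round(d['conf'],2),np.round(d['rect']),T(ray('wrist',u,v,z,o)),'near/far',T(ray('wrist',u,v+h/2,z,o)),T(ray('wrist',u,v-h/2,z,o)),T(ray('wrist',u-w/2,v,z,o)),T(ray('wrist',u+w/2,v,z,o)))
E
python3 chk.py
```

```text
[0.5073312716230275, -0.18344492276994862, 0.2538654318304692] [0.1372309377283881, 0.9905387359202342, 0.00045267836535843684, -0.0006909804839960961]
marble_mid 0.85 [62. 89. 56. 56.] (np.float64(-0.1287), np.float64(-0.1608)) near/far (np.float64(-0.1088), np.float64(-0.1643)) (np.float64(-0.1478), np.float64(-0.1575)) (np.float64(-0.1286), np.float64(-0.1811)) (np.float64(-0.1288), np.float64(-0.1405))
marble_mid 0.74 [293. 101.  73.  62.] (np.float64(-0.1209), np.float64(0.0085)) near/far (np.float64(-0.0983), np.float64(0.0088)) (np.float64(-0.1424), np.float64(0.0083)) (np.float64(-0.1208), np.float64(-0.0183)) (np.float64(-0.1209), np.float64(0.0354))
marble_mid 0.61 [174. 360.  21.  21.] (np.float64(0.1082), np.float64(-0.0988)) near/far (np.float64(0.1199), np.float64(-0.0998)) (np.float64(0.0968), np.float64(-0.0978)) (np.float64(0.1083), np.float64(-0.1086)) (np.float64(0.1082), np.float64(-0.089))
marble_mid 0.52 [168.  87.  68.  70.] (np.float64(-0.13), np.float64(-0.0828)) near/far (np.float64(-0.1053), np.float64(-0.0849)) (np.float64(-0.1535), np.float64(-0.0807)) (np.float64(-0.13), np.float64(-0.1074)) (np.float64(-0.1301), np.float64(-0.0581))
ore_mid 0.75 [284. 199.  47.  86.] (np.float64(-0.0459), np.float64(0.0022)) near/far (np.float64(-0.009), np.float64(0.0024)) (np.float64(-0.0803), np.float64(0.002)) (np.float64(-0.0459), np.float64(-0.0167)) (np.float64(-0.046), np.float64(0.021))
gabbro_mid 0.96 [282. 321.  56.  85.] (np.float64(0.0648), np.float64(0.0009)) near/far (np.float64(0.1096), np.float64(0.001)) (np.float64(0.0234), np.float64(0.0007)) (np.float64(0.0649), np.float64(-0.0237)) (np.float64(0.0647), np.float64(0.0254))
```

```bash
python3 -c "
from workcell import workorder
print(workorder.job_done())"
```

```text
the job is handed in; nothing more can be done
None
```

The job is handed in: the frame is seated on the dryer with the marble, ore and gabbro on its floor. I found no fossil in this run. I turned the knob to its stop and it came back, and the carton is standing in the tray again. The marble ended about 2 cm nearer the front posts than I set it, still on the floor and clear of the ore.

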